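Refit the warmer's knobs and lock the keeper

TASK

The control knobs of the four-plate food warmer were taken off for cleaning. Slide the keeper by its orange tab to its open end stop, then put every knob that lies on the table on the shaft whose ring has its colour, pressing while slowly turning it until it drops fully home on the panel, and turn it to off (grip bar square to the warmer's front edge); then slide the keeper back to its other end stop so that it locks the knobs. Do not knock over or push away the jars, bottles and other things standing around, and let go of everything at the end.

Things in the scene. Friction and masses are not known exactly. Their poses are not given: they have to be found in the camera images.
- knob_red: loose knob (may be absent), upright on the table: black round skirt 62 mm across, 28 mm tall, on it a red grip bar 44 mm long (along x), 14 wide, 28 tall; 56 mm tall in all, 0.12 kg. Origin: centre of underside, z up. Underside has a central blind slot 26.5 x 15 mm, 23 deep, long side along x (the bar), so it fits its shaft in two attitudes half a turn apart.
- knob_yellow: loose knob (may be absent), upright on the table: black round skirt 62 mm across, 28 mm tall, on it a yellow grip bar 44 mm long (along x), 14 wide, 28 tall; 56 mm tall in all, 0.12 kg. Origin: centre of underside, z up. Underside has a central blind slot 26.5 x 15 mm, 23 deep, long side along x (the bar), so it fits its shaft in two attitudes half a turn apart.
- knob_blue: loose knob (may be absent), upright on the table: black round skirt 62 mm across, 28 mm tall, on it a blue grip bar 44 mm long (along x), 14 wide, 28 tall; 56 mm tall in all, 0.12 kg. Origin: centre of underside, z up. Underside has a central blind slot 26.5 x 15 mm, 23 deep, long side along x (the bar), so it fits its shaft in two attitudes half a turn apart.
- knob_green: loose knob (may be absent), upright on the table: black round skirt 62 mm across, 28 mm tall, on it a green grip bar 44 mm long (along x), 14 wide, 28 tall; 56 mm tall in all, 0.12 kg. Origin: centre of underside, z up. Underside has a central blind slot 26.5 x 15 mm, 23 deep, long side along x (the bar), so it fits its shaft in two attitudes half a turn apart.
- warmer: food warmer, fixed to the table, position varies: white box with grey level top, 150 mm (x) by 400 mm (y), top panel 45 mm above the table. Origin: centre of its underside; x from its front to its back, y along the row of four brass shafts, which stand 92 mm apart, 20 mm before the middle: red, yellow, blue, green from +y to -y.
- foot_red (a point): point on the panel on the axis of the shaft in the red ring; axes are the warmer's, not the shaft's. Each shaft: flat tang 22 x 12 mm, 15 tall, with a round pin 12 mm across and 6 tall on top. The tang's long side lies within 0.6 rad either way of the warmer's x axis; its angle differs from shaft to shaft and is not given.
- foot_yellow (a point): the same for the shaft in the yellow ring. A knob at a wrong angle rests on the tang, its underside 15 mm above the panel; within about 0.1 rad of the tang's angle it drops home, its underside on the panel. Shafts turn only stiffly (0.25 N m, stops at 0.6 rad either way).
- foot_blue (a point): the same for the shaft in the blue ring: point on the panel on the shaft's axis, warmer's axes. Off = the knob's grip bar square to the warmer's front edge, along its x.
- foot_green (a point): the same for the shaft in the green ring: point on the panel on the shaft's axis, warmer's axes.
- keeper (a joint): position (m) of the keeper, an steel bar at the warmer's front with four tongues 18 mm wide, 31 to 35 mm above the panel; slides along the warmer's y. 0 = locked, end stop toward -y: tongues over the fronts of the knob skirts. 0.046 = open, end stop toward +y: tongues between the shafts. Stays where left; 2 N to slide. Cannot pass over a knob that is not home.
- keeper_tab (a point): centre of the top of the keeper's orange upright tab, which moves with it and stands out before the warmer's front, 69 mm before the row of shafts: 14 mm wide along y (the slide), 26 mm deep in x, upright part 38 mm tall, its top 43 mm above the panel. Axes as the warmer's.
- spice: bystander, loose: spice jar with a black lid, 41 mm across, 105 mm tall. Origin at the centre of its underside, z up.
- glass: bystander, loose: small clear drinking glass, 46 mm across, 57 mm tall. Origin at the centre of its underside, z up.
Not all that is in view belongs to the job. Leave any purple or turquoise look-alike of the knob_red alone.

How it is judged:
By the outcome, as a careful person would: the job done as asked, in the order asked, and still so for the second after the job is handed in, with the robot touching nothing.
Of knob_red, knob_yellow, knob_blue, knob_green only 3 to 4 are there at a start; the rules pass over those that are not, and their reading is None.
At some moment in a run one of knob_red, knob_yellow, knob_blue, knob_green may be knocked a few centimetres aside while the robot is not near it.
It also fails if it takes over 210 s, if anything falls off the work surface, if the arm or the gripper's body presses on something with over 40 N, if the wrist force passes 120 N, or if a joint passes its speed limit or range.

ROBOT

A 6-joint arm with a two-finger parallel gripper is mounted at the origin on the work surface; the furniture and walls round the work are solid. World frame = base frame: x ahead of the robot, y to its left, z up, the work surface at z = 0. Lengths are in m, angles in rad, forces in N, time in s.
With the tool pointing down it reaches from about 0.25 to 0.775 m from the base axis. Payload 4 kg.
Tool frame: the origin (TCP) lies at the very end of the fingers, on their centre line; the grasp point (between the pads) lies 19 mm behind it (ctrl.tcp_to_grasp is the distance from the TCP to the grasp point, in m); x points along the fingers, z is the direction in which the jaws open and shut, and the axes are right-handed (so a half turn about x gives the same grasp; the last joint's range is limited). The gripper opens to 94 mm and grips with 3 to 60 N. Pads are 16 mm wide; open, the fingers measure 119 mm over their backs; the gripper's body (75 mm by 177 mm) begins 78 mm behind the grasp point.
Start: joints at [-1.263, 0.087, 1.371, -0, 1.684, -0.103], TCP at [0.22, -0.504, 0.206] pointing down, gripper open.
Joint ranges: [-3.1, 3.1], [-0.76, 2.03], [0.27, 2.55], [-1.08, 4.22], [0.17, 2.65], [-2.57, 2.57]. Speed limits (rad/s): [2.79, 2.79, 3.14, 3.14, 3.14, 3.14].

INTERFACE

Orientations are given as a 3x3 rotation matrix whose columns are the frame's x, y, z axes.
In Python, from cell import ctrl gives the robot as it stands. The module is installed in compiled form; this text tells all that it offers.
- The arm moves only by the tool move_arm, never from a script. Its argument "steps" is a list of rows, each a list of 7 numbers: the shift along the tool's x, y, z in cm, then the turn, a rotation vector about the tool's x, y, z in rad, then the closure in counts, from 0 (fully open) to 255 (shut). A call has 1 to 10 rows; each row shifts and turns the commanded pose from where the row before left it, along the tool's axes as they then stand; what a row does not reach is not made up. A row lasts 1/12 s, in which the tool goes at most 41.7 mm and 7.16 degrees, less where a joint would pass 70% of its speed; a pose out of reach is approached as far as the arm can. A call is refused whole if a number of a shift passes 4.17 or a number of a turn 0.125, either way. A call with a gripper value outside its range is refused whole. The fingers move at their own pace and stop on an object; "grip_force" is the grip in N (left out, the last holds). Time passes only in rows, so rows that do not move let the fingers close. It gives the time, the measured TCP pose, the force and the opening at its end, in the units of the state.
- ctrl.state(): the state, without advancing time (a new reading comes with each control period).
- ctrl.grab_frame(name): name is "scene" or "side" or "wrist"; returns a dict with "img" (400x640x3 uint8, blue, green, red), "fov_y" (degrees; the focal length in pixels is half the picture's height over the tangent of half this angle, whatever the lens; pixels are square), "cx", "cy" (the principal point, pixels), "rvec" (rotation vector, rad) and "tvec" (3), from world to camera coordinates, as OpenCV has them; the wrist camera has in their place "T_tool_cam" (4x4, takes a point from camera to tool coordinates, whose origin is the TCP and whose axes are the tool frame's). Camera axes: x right, y down, z forward; pixel columns grow to the right and rows downward; lengths in m; the calibration is good to about 2 mm. A picture is of the moment at which its call begins: read the wrist's pose just before it. There is no depth.
- ctrl.job_done(): hands the job in, once; it reports no verdict.
The state is a dict: "t": time; "joint_positions": joint angles; "qvel": joint speeds; "joint_torque": joint torques, N m; "position": TCP position; "tool_rot": TCP orientation; "contact_force": force on the tool from outside, world axes, zero at the start; "moment": the same for the moment, N m; "finger_gap": opening from 0.0 (shut) to 1.0 (fully open).
Only numpy, scipy, OpenCV 4.12 (cv2) and the standard library are available. Lean on these libraries where they do the work, as an engineer would, in place of code of your own. Each camera call takes 0.05 s, during which the arm holds its last target. There are 200 camera calls.

## Working session

There is one attempt and no reset: what is moved stays moved. The work goes in short steps, Python scripts to look and compute and a tool call to move; the robot and the scene stay as the last step left them, time stands still between calls to the robot, and variables do not carry over. Pictures are saved under pics/ and viewed, about 12 in all and at most 16, crops included, and the job is handed in when it is done.

Besides the shell and the picture viewer there is one more tool, called in YAML: its name, and indented under it one key for each argument. move_arm: Moves the arm, as the interface text tells. Its arguments: {"type":"object","properties":{"steps":{"type":"array","items":{"type":"array","items":{"type":"number"}}},"grip_force":{"type":"number"}},"required":["steps"]}

```bash
mkdir -p pics; cat > h.py <<'E'
import numpy as np, cv2
from cell import ctrl
def K(f):
    h=f["img"].shape[0]; fl=h/2/np.tan(np.radians(f["fov_y"])/2)
    return np.array([[fl,0,f["cx"]],[0,fl,f["cy"]],[0,0,1.]])
def campose(f,st=None):
    "R,t: cam->world"
    if "T_tool_cam" in f:
        T=np.eye(4);T[:3,:3]=st["tool_rot"];T[:3,3]=st["position"];T=T@np.array(f["T_tool_cam"]);return T[:3,:3],T[:3,3]
    R=cv2.Rodrigues(np.array(f["rvec"],float))[0];return R.T,-R.T@np.array(f["tvec"],float).ravel()
def ray(f,uv,st=None):
    R,c=campose(f,st); d=R@np.linalg.inv(K(f))@np.array([uv[0],uv[1],1.]);return c,d
def onz(f,uv,z,st=None):
    c,d=ray(f,uv,st);return c+d*(z-c[2])/d[2]
def proj(f,P,st=None):
    R,c=campose(f,st);p=K(f)@(R.T@(np.array(P,float)-c));return p[:2]/p[2]
def shot(name):
    st=ctrl.state();return ctrl.grab_frame(name),st
E
python3 - <<'E'
from h import *
s=ctrl.state();print(s)
for n in("scene","side","wrist"):
    f,st=shot(n);cv2.imwrite(f"pics/{n}0.png",f["img"]);R,c=campose(f,st);print(n,f["fov_y"],f["cx"],f["cy"],c.round(3),R[:,2].round(3))
E
```

```text
{'t': 0.0, 'joint_positions': array([-1.26309865e+00,  8.79492380e-02,  1.37222916e+00, -2.08575244e-05,
        1.68359708e+00, -1.03103631e-01]), 'qvel': array([-1.88375589e-05, -1.32659606e-03, -4.40784838e-04,  1.02372144e-03,
        5.81395006e-04,  8.35044068e-04]), 'joint_torque': array([ 4.54821002e-04, -3.40183353e+01, -3.02424037e+01,  7.16809463e-02,
        3.29589285e-02, -1.58921021e-04]), 'position': array([ 0.21946114, -0.50372587,  0.20432006]), 'tool_rot': array([[-6.80850863e-04,  9.16802117e-01,  3.99341225e-01],
       [ 2.07402016e-03,  3.99341754e-01, -9.16799794e-01],
       [-9.99997617e-01,  2.04037820e-04, -2.17335825e-03]]), 'contact_force': array([-0.12190999, -0.38209174, -0.84954698]), 'moment': array([ 0.0329375 , -0.01473771, -0.0470441 ]), 'finger_gap': 1.0007145380799964}
scene 53.38408243646631 323.16102045985207 195.5802479492299 [0.101 0.505 1.115] [ 0.283 -0.554 -0.783]
side 56.044412198433655 316.5448968328147 202.7139347762631 [ 0.413 -1.459  0.753] [ 0.066  0.879 -0.472]
wrist 68.64195296277578 317.9413234200864 202.8219698850054 [ 0.285 -0.476  0.384] [-0.229 -0.099 -0.968]
```

View pics/scene0.png

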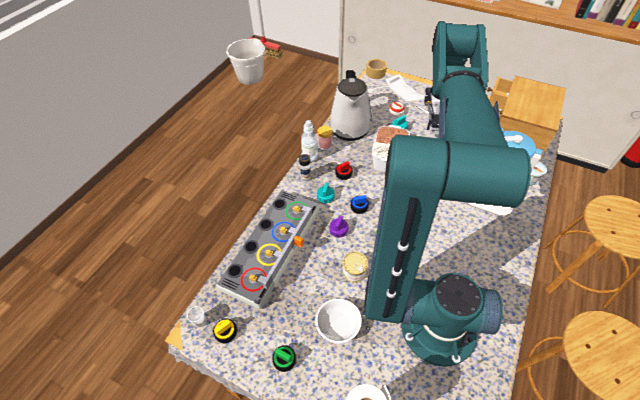

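View pics/side0.png

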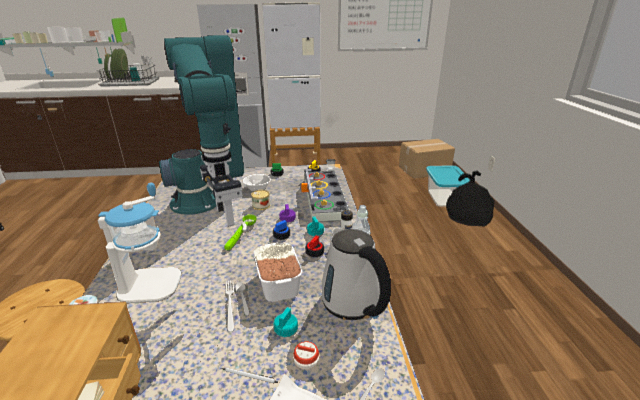

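```bash
cat >> h.py <<'E'
HUE={"red":[(0,8),(172,180)],"yellow":[(22,33)],"blue":[(108,125)],"green":[(50,78)],"orange":[(9,19)]}
def mask(img,c,smin=130,vmin=60):
    hsv=cv2.cvtColor(img,cv2.COLOR_BGR2HSV);m=0
    for a,b in HUE[c]: m=m|cv2.inRange(hsv,(a,smin,vmin),(b,255,255))
    return m
def blobs(m,amin=8):
    n,l,s,c=cv2.connectedComponentsWithStats(m);return [(c[i],s[i],l==i) for i in range(1,n) if s[i][4]>=amin]
E
python3 - <<'E'
from h import *
f,st=shot("scene");img=f["img"]
for c in HUE:
    for ce,s,l in blobs(mask(img,c),15):
        if 170<ce[0]<420 and 100<ce[1]<380:
            print(c,ce.round(1),s,"z45",onz(f,ce,.045)[:2].round(3),"z56",onz(f,ce,.056)[:2].round(3))
crop=img[100:380,170:420];cv2.imwrite("pics/crop1.png",cv2.resize(crop[70:280,0:260],None,fx=2.8,fy=2.8,interpolation=cv2.INTER_CUBIC))
E
```

```text
red [396.3 108.9] [390 105  14   7  44] z45 [ 0.42  -0.797] z56 [ 0.417 -0.784]
red [343.6 168.2] [336 161  16  14 151] z45 [ 0.477 -0.399] z56 [ 0.473 -0.39 ]
red [251.3 279.5] [241 267  26  25 129] z45 [0.536 0.123] z56 [0.532 0.127]
yellow [323.9 128.7] [318 126  14   7  63] z45 [ 0.636 -0.557] z56 [ 0.63  -0.546]
yellow [265.4 253.5] [257 244  24  22  99] z45 [0.545 0.03 ] z56 [0.541 0.035]
yellow [223.4 327.9] [214 320  20  19 228] z45 [0.526 0.279] z56 [0.521 0.281]
blue [359.3 201.5] [351 195  17  14 162] z45 [ 0.365 -0.284] z56 [ 0.363 -0.276]
blue [280.3 231.1] [272 222  23  20  86] z45 [ 0.546 -0.062] z56 [ 0.541 -0.056]
green [293.1 210.2] [286 202  21  18  55] z45 [ 0.55  -0.153] z56 [ 0.545 -0.146]
green [283.2 356.4] [273 346  21  22 288] z45 [0.342 0.272] z56 [0.339 0.274]
orange [390.5 133.2] [377 128  31  14 149] z45 [ 0.39  -0.648] z56 [ 0.387 -0.637]
orange [298.  241.2] [293 236  11  11  85] z45 [ 0.476 -0.054] z56 [ 0.473 -0.048]
orange [177.7 324.9] [175 321   5   7  21] z45 [0.643 0.328] z56 [0.637 0.329]
```

View pics/crop1.png

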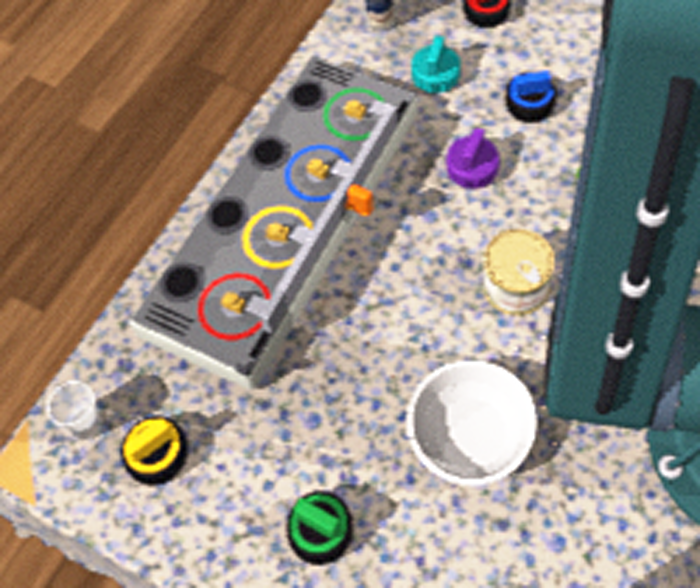

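move_arm:
  steps:
    - [-1.5,0,0,0.12,0,0,0]
    - [-1.5,0,0,0.12,0,0,0]
    - [-1.5,0,0,0.12,0,0,0]
    - [0,1.8,-3.4,0,0,0,0]
    - [0,1.8,-3.4,0,0,0,0]
    - [0,1.8,-3.4,0,0,0,0]
    - [0,1.8,-3.4,0,0,0,0]
    - [0,1.8,-3.4,0,0,0,0]
    - [0,1.8,-3.4,0,0,0,0]
    - [0,1.8,-3.4,0,0,0,0]

```text
t: 1.03
position: [0.3336, -0.2584, 0.2504]
tool_rot: [[0.0, 0.999, 0.05], [-0.0, 0.05, -0.999], [-1.0, 0.0, 0.0]]
contact_force: [0.9, 0.4, 0.0]
finger_gap: 1.0
```

move_arm:
  steps:
    - [0,1.8,-3.4,0,0,0,0]
    - [0,1.8,-3.4,0,0,0,0]
    - [0,1.8,-3.4,0,0,0,0]
    - [0,1.8,-3.4,0,0,0,0]
    - [0,1.8,-3.4,0,0,0,0]
    - [0,1.8,-3.4,0,0,0,0]
    - [0,1.8,-3.4,0,0,0,0]
    - [0,0,0,0,0,0,0]
    - [0,0,0,0,0,0,0]

```text
t: 1.78
position: [0.4472, -0.0144, 0.25]
tool_rot: [[-0.001, 0.998, 0.055], [-0.0, 0.055, -0.998], [-1.0, -0.001, 0.0]]
contact_force: [-0.6, -0.6, -0.7]
finger_gap: 0.998
```

```bash
cat >> h.py <<'E'
def info(st):
    R=st["tool_rot"];phi=np.arctan2(R[1,2],R[0,2])
    print("t%.2f pos"%st["t"],st["position"].round(4),"phi %.3f tilt %.3f,%.3f"%(phi,R[0,0],R[1,0]),"F",st["contact_force"].round(1),"M",st["moment"].round(2),"gap %.3f"%st["finger_gap"],"q6 %.2f"%st["joint_positions"][5])
E
python3 - <<'E'
from h import *
f,st=shot("wrist");cv2.imwrite("pics/w1.png",f["img"]);info(st)
print(campose(f,st))
for c in HUE:
    for ce,s,l in blobs(mask(f["img"],c),15): print(c,ce.round(1),s[:5],"z45",onz(f,ce,.045,st)[:2].round(4),"z88",onz(f,ce,.088,st)[:2].round(4))
E
```

```text
t1.78 pos [ 0.4472 -0.0144  0.25  ] phi -1.515 tilt -0.001,-0.000 F [-0.6 -0.6 -0.7] M [ 0.01 -0.05 -0.02] gap 0.998 q6 1.36
(array([[ 5.55072612e-02, -9.66565562e-01, -2.50339687e-01],
       [-9.98458047e-01, -5.35616652e-02, -1.45834269e-02],
       [ 6.87227715e-04,  2.50763161e-01, -9.68048224e-01]]), array([ 0.51897961, -0.01074401,  0.42949125]))
red [215.2 107.1] [184  79  61  64 732] z45 [0.5358 0.1185] z88 [0.5339 0.1041]
red [610.8 171.8] [ 586  152   54   39 1234] z45 [ 0.4832 -0.4003] z88 [ 0.4872 -0.3567]
red [356.8 272.5] [354 270   7   7  16] z45 [ 0.3188 -0.0783] z88 [ 0.3412 -0.0707]
yellow [288.3 109.3] [258  81  61  64 758] z45 [0.5383 0.0273] z88 [0.5361 0.023 ]
yellow [ 94.  105.9] [  64   85   55   44 1311] z45 [0.5289 0.2695] z88 [0.5278 0.2381]
yellow [208.1 109.6] [205 102   8  13  63] z45 [0.5323 0.1275] z88 [0.5308 0.1121]
yellow [285.2 111. ] [281 105   9  13  78] z45 [0.536 0.031] z88 [0.5341 0.0263]
yellow [363.5 112.8] [359 107  10  13  90] z45 [ 0.5393 -0.0671] z88 [ 0.537  -0.0608]
yellow [440.3 116.7] [436 110   9  12  66] z45 [ 0.5401 -0.1643] z88 
[... 754 characters left out ...]
6] z88 [ 0.6451 -0.0621]
orange [438.   7.] [431   7  15   1  15] z45 [ 0.6607 -0.1421] z88 [ 0.6448 -0.1274]
orange [487.   10.2] [478  10  19   2  19] z45 [ 0.6607 -0.1993] z88 [ 0.6448 -0.1783]
orange [517.2  11.8] [510  11  16   2  18] z45 [ 0.6609 -0.2346] z88 [ 0.645  -0.2096]
orange [29.1 34. ] [27 29  4 10 15] z45 [0.606  0.3348] z88 [0.5963 0.2962]
orange [ 44.2 121.1] [ 42 116   4  11  15] z45 [0.507  0.3348] z88 [0.5083 0.2961]
orange [ 28.7 222.5] [   0  145   70  141 4929] z45 [0.3695 0.3801] z88 [0.3862 0.3364]
orange [340.2 172.1] [334 160  14  26 309] z45 [ 0.463  -0.0435] z88 [ 0.4693 -0.0398]
orange [ 61.7 221.6] [ 60 215   4  15  17] z45 [0.3733 0.3345] z88 [0.3896 0.2959]
```

View pics/w1.png

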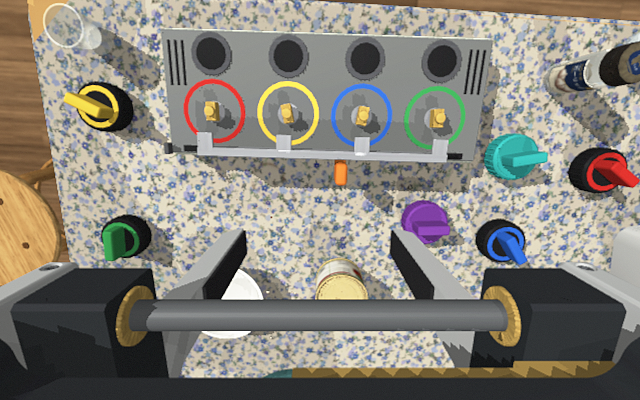

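```bash
cat >> h.py <<'E'
def rings(f,st):
    P={}
    for c in ("red","yellow","blue","green"):
        bl=[b for b in blobs(mask(f["img"],c,110),60) if 45<b[1][2]<200 and 45<b[1][3]<200]
        for ce,s,l in bl:
            if s[4]>0.5*s[2]*s[3]: continue
            cnt=max(cv2.findContours(l.astype(np.uint8),cv2.RETR_EXTERNAL,cv2.CHAIN_APPROX_NONE)[0],key=len)
            w=np.array([onz(f,p[0],.045,st)[:2] for p in cv2.convexHull(cnt)])
            cc,r=cv2.minEnclosingCircle((w*1000).astype(np.float32)); P[c]=np.array(cc)/1000; print(c,P[c].round(4),"r%.1f"%r)
    return P
E
python3 - <<'E'
from h import *
f,st=shot("wrist");P=rings(f,st)
v=P["red"]-P["green"];print("len",np.linalg.norm(v),"yaw",np.arctan2(-v[0],v[1]))
m=np.mean(list(P.values()),0);print(m)
cr=[cv2.resize(f["img"][int(v)-18:int(v)+18,int(u)-18:int(u)+18],(300,300),interpolation=cv2.INTER_CUBIC) for u,v in[(212,110),(288,111),(362,113),(438,115)]]
cv2.imwrite("pics/tang.png",np.vstack([np.hstack(cr[:2]),np.hstack(cr[2:])]))
E
```

```text
red [0.5308 0.1201] r38.7
yellow [0.533  0.0279] r38.7
blue [ 0.5356 -0.0645] r38.7
green [ 0.5378 -0.1568] r38.4
len 0.276992373386494 yaw 0.02558846476935926
[ 0.53429282 -0.01833799]
```

View pics/tang.png

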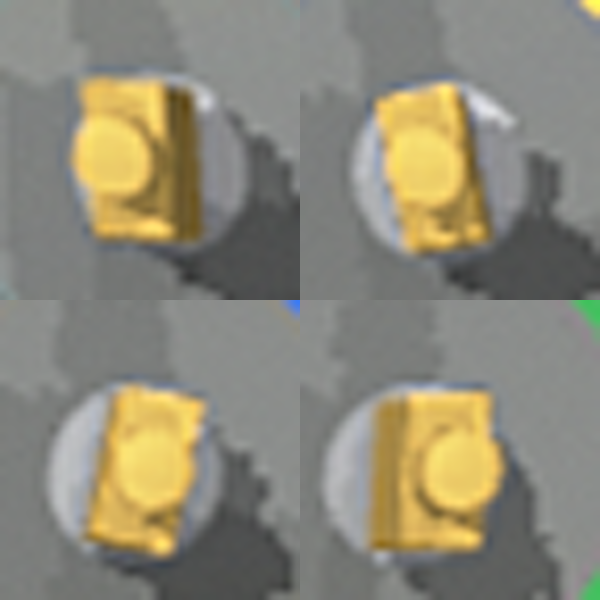

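```bash
python3 - <<'E'
from h import *
f,st=shot("wrist")
E={"red":[(194,92),((80,80),(95,235)),((165,85),(180,238))],"yellow":[(270,93),((78,97),(108,250)),((158,85),(188,240))],
"blue":[(344,95),((115,90),(88,238)),((205,102),(170,250))],"green":[(420,97),((105,95),(98,248)),((190,92),(180,248))]}
for c,(o,*ed) in E.items():
    for a,b in ed:
        A,B=[onz(f,np.array(o)+np.array(p)/(300/36)-.5,.060,st)[:2] for p in(a,b)]
        d=A-B;print(c,"len %.4f ang %.3f rel %.3f"%(np.linalg.norm(d),np.arctan2(d[1],d[0]),np.arctan2(d[1],d[0])-.0256))
E
```

```text
red len 0.0214 ang 0.055 rel 0.029
red len 0.0211 ang 0.065 rel 0.039
yellow len 0.0216 ang 0.222 rel 0.196
yellow len 0.0218 ang 0.228 rel 0.202
blue len 0.0208 ang -0.106 rel -0.132
blue len 0.0211 ang -0.152 rel -0.178
green len 0.0214 ang 0.100 rel 0.075
green len 0.0218 ang 0.090 rel 0.064
```

move_arm:
  steps:
    - [0,0.55,0.65,0.025,0,0,0]
    - [0,0.55,0.65,0,0,0,0]
    - [0,0.55,0.65,0,0,0,0]
    - [0,0.55,0.65,0,0,0,0]
    - [3,0,0,0,0,0,0]
    - [3,0,0,0,0,0,0]
    - [3,0,0,0,0,0,0]
    - [3,0,0,0,0,0,0]
    - [0,0,0,0,0,0,0]
    - [0,0,0,0,0,0,0]

```text
t: 2.77
position: [0.469, -0.0419, 0.129]
tool_rot: [[-0.004, 1.0, 0.025], [0.001, 0.025, -1.0], [-1.0, -0.004, -0.001]]
contact_force: [0.2, 0.3, 0.5]
finger_gap: 0.994
```

```bash
python3 - <<'E'
from h import *
f,st=shot("wrist");info(st)
for ce,s,l in blobs(mask(f["img"],"orange"),100): print(ce.round(1),s[:5],"z88",onz(f,ce,.088,st)[:2].round(4))
cv2.imwrite("pics/w2.png",f["img"])
E
```

```text
t2.77 pos [ 0.469  -0.0419  0.129 ] phi -1.546 tilt -0.004,0.001 F [0.2 0.3 0.5] M [0.01 0.03 0.01] gap 0.994 q6 1.34
[316.2 219. ] [308 201  18  37 598] z88 [ 0.4704 -0.0409]
```

move_arm:
  steps:
    - [3,-0.2,0,0,0,0,0]
    - [3,0,0,0,0,0,100]
    - [0.4,0,0,0,0,0,255]
    - [0,0,0,0,0,0,255]
    - [0,0,0,0,0,0,255]
    - [0,0,0,0,0,0,255]
    - [0,0,0,0,0,0,255]
    - [0,0,0,0,0,0,255]
    - [0,0,0,0,0,0,255]
    - [0,0,0,0,0,0,255]
  grip_force: 12

```text
t: 3.65
position: [0.4683, -0.0415, 0.0671]
tool_rot: [[0.001, 1.0, 0.026], [-0.0, 0.026, -1.0], [-1.0, 0.001, 0.0]]
contact_force: [0.2, -0.3, -0.1]
finger_gap: 0.398
```

```bash
python3 -c "
from h import *
info(ctrl.state())"
```

```text
t3.65 pos [ 0.4683 -0.0415  0.0671] phi -1.545 tilt 0.001,-0.000 F [ 0.2 -0.3 -0.1] M [-0.04 -0.01 -0.03] gap 0.398 q6 1.34
```

move_arm:
  steps:
    - [0,0,0,0,0,0,255]
    - [0,0,0,0,0,0,255]
    - [0,0,0,0,0,0,255]
    - [0,0,0,0,0,0,255]
    - [0,0,0,0,0,0,255]
    - [0,0,0,0,0,0,255]

```text
t: 4.15
position: [0.4679, -0.0413, 0.0664]
tool_rot: [[-0.0, 1.0, 0.026], [0.0, 0.026, -1.0], [-1.0, -0.0, -0.0]]
contact_force: [0.2, 0.2, -0.1]
finger_gap: 0.148
```

move_arm:
  steps:
    - [0,0,-0.8,0,0,0,255]
    - [0,0,-0.8,0,0,0,255]
    - [0,0,-0.8,0,0,0,255]
    - [0,0,-0.8,0,0,0,255]
    - [0,0,-0.8,0,0,0,255]
    - [0,0,-0.3,0,0,0,255]
    - [0,0,0,0,0,0,255]

```text
t: 4.73
position: [0.4668, 0.0033, 0.0664]
tool_rot: [[-0.0, 1.0, 0.027], [0.002, 0.027, -1.0], [-1.0, 0.0, -0.002]]
contact_force: [0.2, 0.9, -0.4]
finger_gap: 0.149
```

move_arm:
  steps:
    - [0,0,-0.2,0,0,0,255]
    - [0,0,-0.1,0,0,0,255]
    - [0,0,0,0,0,0,255]
    - [0,0,0,0,0,0,255]

```text
t: 5.07
position: [0.4667, 0.0035, 0.0664]
tool_rot: [[-0.0, 1.0, 0.025], [-0.002, 0.025, -1.0], [-1.0, -0.0, 0.002]]
contact_force: [0.2, -5.9, -0.6]
finger_gap: 0.149
```

move_arm:
  steps:
    - [0,0,-0.2,0,0,0,255]
    - [0,0,-0.1,0,0,0,255]
    - [0,0,0,0,0,0,255]
    - [0,0,0,0,0,0,255]

```text
t: 5.4
position: [0.4667, 0.0035, 0.0664]
tool_rot: [[-0.0, 1.0, 0.025], [-0.008, 0.025, -1.0], [-1.0, -0.0, 0.008]]
contact_force: [0.6, -12.5, -2.4]
finger_gap: 0.149
```

move_arm:
  steps:
    - [0,0,0.4,0,0,0,255]
    - [0,0,0,0,0,0,100]
    - [0,0,0,0,0,0,100]
    - [0,0,0,0,0,0,100]
    - [0,0,0,0,0,0,100]
    - [0,0,0,0,0,0,100]
    - [-3,0,0,0,0,0,100]
    - [-4,0,0,0,0,0,100]
    - [-4,0,0,0,0,0,100]
    - [-4,0,0,0,0,0,100]

```text
t: 6.23
position: [0.4662, 0.004, 0.2179]
tool_rot: [[-0.001, 1.0, 0.026], [0.0, 0.026, -1.0], [-1.0, -0.001, -0.0]]
contact_force: [1.7, 0.6, 0.1]
finger_gap: 0.607
```

move_arm:
  steps:
    - [-3,0,0,0,0,0,100]
    - [0,0.8,-3.7,0,0,0,100]
    - [0,0.8,-3.7,0,0,0,100]
    - [0,0.8,-3.7,0,0,0,100]
    - [0,0.8,-3.7,0,0,0,100]
    - [0,0.8,-3.7,0,0,0,100]
    - [0,0.8,-3.7,0,0,0,100]
    - [0,0.7,-3.5,0,0,0,100]
    - [0,0,0,0,0,0,100]
    - [0,0,0,0,0,0,100]

```text
t: 7.07
position: [0.5147, 0.2636, 0.2455]
tool_rot: [[-0.002, 1.0, 0.029], [-0.001, 0.029, -1.0], [-1.0, -0.002, 0.001]]
contact_force: [0.0, -1.4, 0.2]
finger_gap: 0.605
```

```bash
cat >> h.py <<'E'
def knob(f,st,c):
    out=[]
    for ce,s,l in blobs(mask(f["img"],c),300):
        if s[4]<0.25*s[2]*s[3]: continue
        cnt=max(cv2.findContours(l.astype(np.uint8),cv2.RETR_EXTERNAL,cv2.CHAIN_APPROX_NONE)[0],key=len)
        w=np.array([onz(f,p[0],.056,st)[:2] for p in cnt]);(cx,cy),(a,b),_=r=cv2.minAreaRect((w*1000).astype(np.float32))
        bx=cv2.boxPoints(r);e=max((bx[1]-bx[0],bx[2]-bx[1]),key=np.linalg.norm)
        print(c,"px",ce.round(0),s[:4],"centre %.4f %.4f"%(cx/1000,cy/1000),"size",sorted((round(a,1),round(b,1))),"bar ang %.3f"%np.arctan2(e[1],e[0]))
E
python3 - <<'E'
from h import *
f,st=shot("wrist");info(st);knob(f,st,"yellow");cv2.imwrite("pics/w3.png",f["img"])
g,_=shot("scene");
for ce,s,l in blobs(mask(g["img"],"orange"),30): print(ce.round(1))
E
```

```text
t7.07 pos [0.5147 0.2636 0.2455] phi -1.541 tilt -0.002,-0.001 F [ 0.  -1.4  0.2] M [ 0.03  0.02 -0.01] gap 0.605 q6 1.92
yellow px [308. 170.] [288 151  40  40] centre 0.5331 0.2760 size [48.7, 50.0] bar ang 0.797
[552.9  17.1]
[143.1 248.4]
[376.4  71.7]
[528.2 107.7]
[447.5  86.3]
[392.6 135.1]
[586.4 289.8]
[223.9 211.5]
[291.5 252.7]
[206.2 275.5]
```

View pics/w3.png

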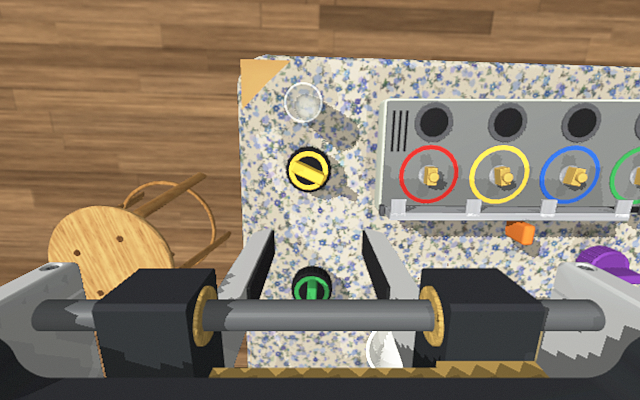

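```bash
cat >> h.py <<'E'
def knob2(f,st,c,near=None,save=None):
    for ce,s,l in blobs(mask(f["img"],c),300):
        if s[2]>110 or s[3]>110: continue
        if near is not None and np.linalg.norm(ce-near)>60: continue
        v=f["img"].max(2); vt=np.percentile(v[l],90)
        sub=l&(v>0.9*vt); sub=cv2.morphologyEx(sub.astype(np.uint8),cv2.MORPH_OPEN,np.ones((3,3)))
        b=max(blobs(sub,1),key=lambda b:b[1][4],default=None)
        hull=cv2.convexHull(cv2.findContours(l.astype(np.uint8),cv2.RETR_EXTERNAL,cv2.CHAIN_APPROX_NONE)[0][0])
        w28=np.array([onz(f,p[0],.028,st)[:2]*1000 for p in hull],np.float32);cc,r=cv2.minEnclosingCircle(w28)
        ys,xs=np.nonzero(b[2]);w=np.array([onz(f,p,.056,st)[:2]*1000 for p in zip(xs,ys)],np.float32)
        R=cv2.minAreaRect(w);bx=cv2.boxPoints(R);e=max((bx[1]-bx[0],bx[2]-bx[1]),key=np.linalg.norm)
        print(c,ce.round(0),"ring(z28)",np.array(cc).round(1),"r%.1f"%r,"bar(z56)",np.array(R[0]).round(1),np.array(R[1]).round(1),"ang %.3f"%(np.arctan2(e[1],e[0])))
        if save:
            u,w_=ce.astype(int);k=np.clip(int(max(s[2],s[3])*0.8),20,80);i=f["img"].copy();i2=i.copy();i2[b[2]]=(255,0,255)
            sl=(slice(max(w_-k,0),w_+k),slice(max(u-k,0),u+k));cv2.imwrite(save,cv2.resize(np.hstack([i[sl],i2[sl]]),None,fx=300/(2*k),fy=300/(2*k),interpolation=cv2.INTER_NEAREST))
E
python3 - <<'E'
from h import *
f,st=shot("wrist");knob2(f,st,"yellow",save="pics/ky.png");knob2(f,st,"green")
E
```

```text
yellow [497. 173.] ring(z28) [530.4  16.4] r40.5 bar(z56) [534.7  33.3] [74.2 73.3] ang 0.153
yellow [306. 171.] ring(z28) [528.6 276.9] r27.2 bar(z56) [533.7 276.2] [46.6 47.9] ang -0.755
green [310. 287.] ring(z28) [344.9 268. ] r26.8 bar(z56) [358.2 268. ] [14.3  8.5] ang 0.022
```

View pics/ky.png

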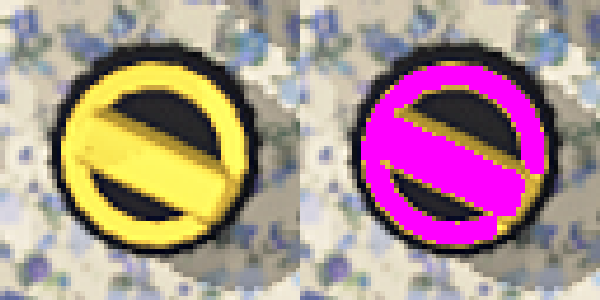

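```bash
cat >> h.py <<'E'
def knob3(f,st,c):
    for ce,s,l in blobs(mask(f["img"],c),300):
        if max(s[2],s[3])>120: continue
        hull=cv2.convexHull(cv2.findContours(l.astype(np.uint8),cv2.RETR_EXTERNAL,cv2.CHAIN_APPROX_NONE)[0][0])
        w28=np.array([onz(f,p[0],.028,st)[:2]*1000 for p in hull],np.float32);cc,r=cv2.minEnclosingCircle(w28)
        h=np.zeros(l.shape,np.uint8);cv2.fillConvexPoly(h,hull,1);d=((f["img"].max(2)<75)&(h>0)).astype(np.uint8)
        b=sorted(blobs(d,15),key=lambda b:-b[1][4])[:2]
        if len(b)<2: print(c,ce,"no moons",len(b));continue
        A,B=[onz(f,x[0],.028,st)[:2]*1000 for x in b];e=A-B;a=np.arctan2(e[1],e[0])+np.pi/2;a=(a+np.pi/2)%np.pi-np.pi/2
        print(c,ce.round(0),"ring(z28)",np.array(cc).round(1),"r%.1f"%r,"moons",[int(x[1][4]) for x in b],"mid",((A+B)/2).round(1),"dist %.1f"%np.hypot(*e),"bar ang %.3f -> phi %.3f or %.3f"%(a,a-np.pi/2,a+np.pi/2))
E
python3 - <<'E'
from h import *
f,st=shot("wrist");info(st);knob3(f,st,"yellow");knob3(f,st,"green")
E
```

```text
t7.22 pos [0.5151 0.261  0.2466] phi -1.546 tilt 0.000,-0.001 F [-0.6 -0.5  0.5] M [ 0.06  0.03 -0.01] gap 0.609 q6 1.92
yellow [496.25       172.74462366] no moons 0
yellow [306. 171.] ring(z28) [528.7 277. ] r27.1 moons [157, 72] mid [527.6 277.3] dist 27.0 bar ang 1.175 -> phi -0.396 or 2.746
green [310. 287.] ring(z28) [344.3 268.1] r26.9 moons [100, 100] mid [345.5 268. ] dist 25.3 bar ang 0.002 -> phi -1.569 or 1.573
```

move_arm:
  steps:
    - [1,0,0,-0.125,0,0,100]
    - [1,0,0,-0.125,0,0,100]
    - [1,0,0,-0.125,0,0,100]
    - [1,0,0,-0.125,0,0,100]
    - [1,0,0,-0.125,0,0,100]
    - [1,0,0,-0.125,0,0,100]
    - [1,0,0,-0.125,0,0,100]
    - [1,0,0,-0.125,0,0,100]
    - [1,0,0,-0.125,0,0,100]
    - [1,2.0,0.6,0,0,0,100]

```text
t: 8.1
position: [0.5278, 0.2746, 0.147]
tool_rot: [[-0.0, 0.407, 0.913], [-0.001, 0.913, -0.407], [-1.0, -0.001, 0.0]]
contact_force: [0.4, 1.8, 1.8]
finger_gap: 0.605
```

move_arm:
  steps:
    - [1.5,0,0,0,0,0,100]
    - [0,0,0,0,0,0,100]
    - [0,0,0,0,0,0,100]

```text
t: 8.35
position: [0.5283, 0.2763, 0.1309]
tool_rot: [[-0.002, 0.409, 0.912], [-0.001, 0.912, -0.409], [-1.0, -0.002, -0.001]]
contact_force: [0.2, -0.1, 0.4]
finger_gap: 0.61
```

```bash
cat >> h.py <<'E'
def to(x,y,z,phi=None):
    st=ctrl.state();R=st["tool_rot"];p0=np.arctan2(R[1,2],R[0,2]);
    if phi is None: phi=p0
    t=-((phi-p0+np.pi)%(2*np.pi)-np.pi)
    zz=np.array([np.cos(phi),np.sin(phi)]);yy=np.array([-zz[1],zz[0]]);d=np.array([x,y])-st["position"][:2]
    print("turn x %.3f, then cm: x %.2f y %.2f z %.2f"%(t,100*(st["position"][2]-z),100*d@yy,100*d@zz))
E
python3 - <<'E'
from h import *
f,st=shot("wrist");info(st);knob3(f,st,"yellow");to(.5286,.277,.033,-.421);cv2.imwrite("pics/w4.png",f["img"])
E
```

```text
t8.35 pos [0.5283 0.2763 0.1309] phi -0.422 tilt -0.002,-0.001 F [ 0.2 -0.1  0.4] M [ 0.03 -0.05 -0.02] gap 0.610 q6 0.81
yellow [319. 201.] ring(z28) [527.4 275.2] r28.8 moons [291, 268] mid [528.9 277.1] dist 25.2 bar ang 1.152 -> phi -0.419 or 2.723
turn x -0.000, then cm: x 9.90 y 0.02 z -0.04
```

View pics/w4.png

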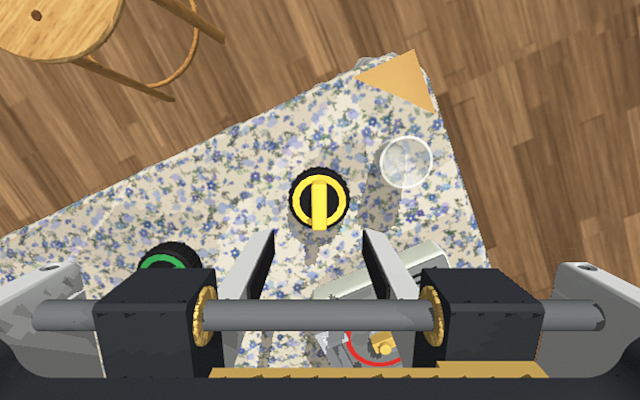

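move_arm:
  steps:
    - [3,0,0,0,0,0,100]
    - [3,0,0,0,0,0,100]
    - [3,0,0,0,0,0,100]
    - [0.8,0,0,0,0,0,100]
    - [0,0,0,0,0,0,255]
    - [0,0,0,0,0,0,255]
    - [0,0,0,0,0,0,255]
    - [0,0,0,0,0,0,255]
    - [0,0,0,0,0,0,255]
    - [0,0,0,0,0,0,255]
  grip_force: 40

```text
t: 9.23
position: [0.5296, 0.2781, 0.035]
tool_rot: [[0.002, 0.408, 0.913], [0.001, 0.913, -0.408], [-1.0, 0.002, 0.002]]
contact_force: [0.1, -0.2, -0.4]
finger_gap: 0.22
```

move_arm:
  steps:
    - [0,0,0,0,0,0,255]
    - [0,0,0,0,0,0,255]
    - [0,0,0,0,0,0,255]
    - [-3,0,0,0,0,0,255]
    - [-3,0,0,0,0,0,255]
    - [-3,0,0,0,0,0,255]
    - [-3,0,0,0,0,0,255]
    - [0,0,0,0,0,0,255]

```text
t: 9.9
position: [0.532, 0.2791, 0.161]
tool_rot: [[0.012, 0.408, 0.913], [0.005, 0.913, -0.408], [-1.0, 0.009, 0.009]]
contact_force: [0.3, -0.0, 0.4]
finger_gap: 0.146
```

```bash
python3 - <<'E'
from h import *
info(ctrl.state()); to(.533,.0279,.15,0.224-np.pi/2)
E
```

```text
t9.90 pos [0.532  0.2791 0.161 ] phi -0.420 tilt 0.012,0.005 F [ 0.3 -0.   0.4] M [ 0.02 -0.14 -0.03] gap 0.146 q6 0.81
turn x 0.927, then cm: x 1.10 y -5.48 z 24.52
```

move_arm:
  steps:
    - [0,0,0,0.116,0,0,255]
    - [0,0,0,0.116,0,0,255]
    - [0,0,0,0.116,0,0,255]
    - [0,0,0,0.116,0,0,255]
    - [0,0,0,0.116,0,0,255]
    - [0,0,0,0.116,0,0,255]
    - [0,0,0,0.116,0,0,255]
    - [0,0,0,0.116,0,0,255]
    - [0,-0.78,3.5,0,0,0,255]
    - [0,-0.78,3.5,0,0,0,255]

```text
t: 10.73
position: [0.5279, 0.2064, 0.1512]
tool_rot: [[-0.003, 0.974, 0.225], [-0.001, 0.225, -0.974], [-1.0, -0.003, 0.0]]
contact_force: [1.5, -0.3, -1.4]
finger_gap: 0.147
```

move_arm:
  steps:
    - [0,-0.78,3.5,0,0,0,255]
    - [0,-0.78,3.5,0,0,0,255]
    - [0,-0.78,3.5,0,0,0,255]
    - [0,-0.78,3.5,0,0,0,255]
    - [0,-0.78,3.5,0,0,0,255]
    - [1.5,0,0,0,0,0,255]
    - [1.5,0,0,0,0,0,255]
    - [0,0,0,0,0,0,255]
    - [0,0,0,0,0,0,255]
    - [0,0,0,0,0,0,255]

```text
t: 11.57
position: [0.5295, 0.027, 0.1232]
tool_rot: [[-0.001, 0.975, 0.222], [-0.0, 0.222, -0.975], [-1.0, -0.001, -0.0]]
contact_force: [0.5, 0.3, -1.3]
finger_gap: 0.146
```

```bash
python3 - <<'E'
from h import *
f,st=shot("wrist");info(st); to(.533,.0279,.098,0.224-np.pi/2);P=rings(f,st);cv2.imwrite("pics/w5.png",f["img"])
E
```

```text
t11.57 pos [0.5295 0.027  0.1232] phi -1.347 tilt -0.001,-0.000 F [ 0.5  0.3 -1.3] M [ 0.02 -0.03 -0.06] gap 0.146 q6 1.29
turn x -0.000, then cm: x 2.59 y 0.31 z -0.00
red [0.5302 0.1203] r38.8
yellow [0.5334 0.0279] r38.7
yellow [0.4938 0.0195] r44.3
blue [ 0.5352 -0.0648] r38.8
green [ 0.5376 -0.1573] r38.7
```

View pics/w5.png

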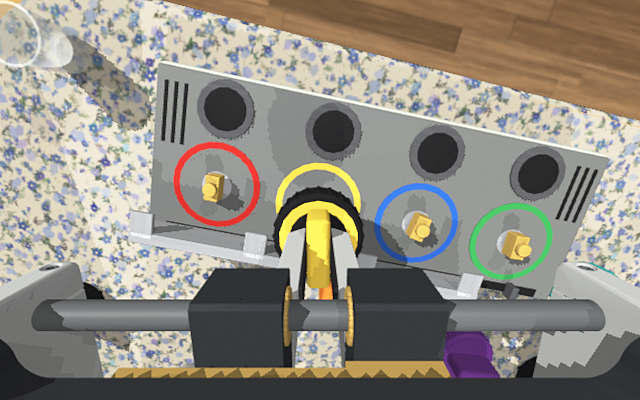

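move_arm:
  steps:
    - [0,0.3,0,0,0,0,255]
    - [1.2,0,0,0,0,0,255]
    - [1.2,0,0,0,0,0,255]
    - [0.5,0,0,0,0,0,255]
    - [0.5,0,0,0,0,0,255]
    - [0,0,0,0,0,0,255]
    - [0,0,0,0,0,0,255]

```text
t: 12.2
position: [0.5321, 0.0274, 0.0888]
tool_rot: [[-0.002, 0.975, 0.221], [-0.0, 0.221, -0.975], [-1.0, -0.001, -0.0]]
contact_force: [-0.1, 0.0, -0.6]
finger_gap: 0.144
```

```bash
python3 - <<'E'
from h import *
info(ctrl.state())
E
```

```text
t12.20 pos [0.5321 0.0274 0.0888] phi -1.348 tilt -0.002,-0.000 F [-0.1  0.  -0.6] M [ 0.05  0.06 -0.06] gap 0.144 q6 1.29
```

move_arm:
  steps:
    - [0.5,0,0,0,0,0,255]
    - [0.4,0,0,0,0,0,255]
    - [0.3,0,0,0,0,0,255]
    - [0,0,0,0,0,0,255]
    - [0,0,0,0,0,0,255]
    - [0,0,0,0,0,0,255]

```text
t: 12.7
position: [0.5327, 0.0271, 0.079]
tool_rot: [[0.001, 0.975, 0.221], [-0.001, 0.221, -0.975], [-1.0, 0.001, 0.001]]
contact_force: [-2.4, -0.4, 5.7]
finger_gap: 0.148
```

```bash
python3 - <<'E'
from h import *
info(ctrl.state())
E
```

```text
t12.70 pos [0.5327 0.0271 0.079 ] phi -1.348 tilt 0.001,-0.001 F [-2.4 -0.4  5.7] M [-0.04  0.53  0.06] gap 0.148 q6 1.29
```

move_arm:
  steps:
    - [0.2,0,0,0,0,0,255]
    - [0.1,0,0,0.05,0,0,255]
    - [0,0,0,0.05,0,0,255]
    - [0,0,0,0.05,0,0,255]
    - [0,0,0,0.047,0,0,255]
    - [0,0,0,0,0,0,255]
    - [0,0,0,0,0,0,255]
    - [0,0,0,0,0,0,255]

```text
t: 13.37
position: [0.5337, 0.0281, 0.079]
tool_rot: [[0.004, 1.0, 0.027], [0.001, 0.027, -1.0], [-1.0, 0.004, -0.001]]
contact_force: [-5.7, 1.5, 16.1]
finger_gap: 0.144
```

```bash
python3 - <<'E'
from h import *
info(ctrl.state())
E
```

```text
t13.37 pos [0.5337 0.0281 0.079 ] phi -1.544 tilt 0.004,0.001 F [-5.7  1.5 16.1] M [0.39 1.11 0.31] gap 0.144 q6 1.49
```

move_arm:
  steps:
    - [-0.5,0,0,0,0,0,255]
    - [0,0,0,0,0,0,150]
    - [0,0,0,0,0,0,150]
    - [0,0,0,0,0,0,150]
    - [0,0,0,0,0,0,150]
    - [0,0,0,0,0,0,150]
    - [-3,0,0,0,0,0,150]
    - [-4,0,0,0,0,0,100]
    - [-4,0,0,0,0,0,100]
    - [-4,0,0,0,0,0,100]

```text
t: 14.2
position: [0.5321, 0.0273, 0.2307]
tool_rot: [[-0.001, 1.0, 0.026], [-0.0, 0.026, -1.0], [-1.0, -0.001, 0.0]]
contact_force: [1.2, 0.5, -0.0]
finger_gap: 0.584
```

```bash
python3 - <<'E'
from h import *
f,st=shot("wrist");info(st);cv2.imwrite("pics/w6.png",f["img"]);rings(f,st)
m=mask(f["img"],"yellow")
for ce,s,l in blobs(m,200): print(ce,s)
E
```

```text
t14.20 pos [0.5321 0.0273 0.2307] phi -1.545 tilt -0.001,-0.000 F [ 1.2  0.5 -0. ] M [ 0.03 -0.03 -0.  ] gap 0.584 q6 1.49
red [0.5305 0.12  ] r38.7
yellow [0.5328 0.0278] r38.8
blue [ 0.5352 -0.0644] r38.7
green [ 0.5375 -0.1569] r38.5
[317.07992895 174.88809947] [287 155  61  55 563]
[317.40979592 189.99183673] [ 295  167   46   47 1225]
```

View pics/w6.png

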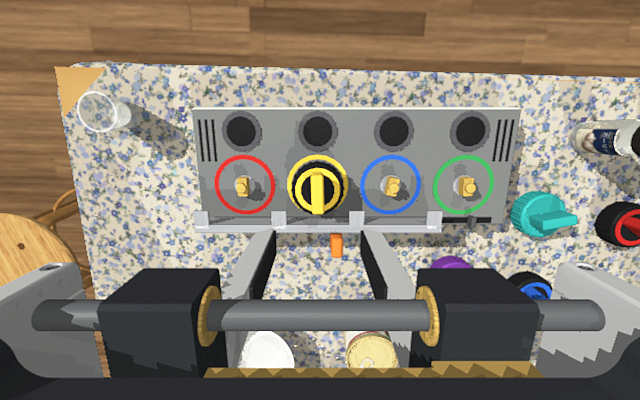

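move_arm:
  steps:
    - [0,-2.3,-3.05,0,0,0,100]
    - [0,-2.3,-3.05,0,0,0,100]
    - [0,-2.3,-3.05,0,0,0,100]
    - [0,-2.3,-3.05,0,0,0,100]
    - [0,-2.3,-3.05,0,0,0,100]
    - [0,-2.3,-3.05,0,0,0,100]
    - [0,-2.3,-3.05,0,0,0,100]
    - [0,-2.3,-3.05,0,0,0,100]
    - [0,0,0,0,0,0,100]
    - [0,0,0,0,0,0,100]

```text
t: 15.08
position: [0.3413, 0.2677, 0.2294]
tool_rot: [[0.001, 1.0, 0.03], [-0.0, 0.03, -1.0], [-1.0, 0.001, 0.0]]
contact_force: [1.0, -0.5, -0.4]
finger_gap: 0.605
```

move_arm:
  steps:
    - [2.5,0,0,0,0,0,100]
    - [2.5,0,0,0,0,0,100]
    - [2.5,0,0,0,0,0,100]
    - [2.5,0,0,0,0,0,100]
    - [0,0,0,0,0,0,100]
    - [0,0,0,0,0,0,100]

```text
t: 15.58
position: [0.3424, 0.265, 0.1283]
tool_rot: [[-0.003, 1.0, 0.023], [-0.002, 0.023, -1.0], [-1.0, -0.003, 0.002]]
contact_force: [-0.4, -0.4, -0.2]
finger_gap: 0.608
```

```bash
python3 - <<'E'
from h import *
f,st=shot("wrist");info(st);knob3(f,st,"green");to(.345,.268,.034,-1.57);cv2.imwrite("pics/w7.png",f["img"])
E
```

```text
t15.58 pos [0.3424 0.265  0.1283] phi -1.547 tilt -0.003,-0.002 F [-0.4 -0.4 -0.2] M [ 0.   -0.04 -0.01] gap 0.608 q6 2.08
green [314. 201.] ring(z28) [342.2 268.4] r28.5 moons [323, 296] mid [344.4 268.3] dist 25.1 bar ang -0.028 -> phi -1.599 or 1.543
turn x 0.023, then cm: x 9.60 y 0.16 z -0.22
```

move_arm:
  steps:
    - [2,0.2,-0.35,0.04,0,0,100]
    - [3,0,0,0,0,0,100]
    - [3,0,0,0,0,0,100]
    - [1.4,0,0,0,0,0,100]
    - [0,0,0,0,0,0,255]
    - [0,0,0,0,0,0,255]
    - [0,0,0,0,0,0,255]
    - [0,0,0,0,0,0,255]
    - [0,0,0,0,0,0,255]
    - [0,0,0,0,0,0,255]

```text
t: 16.47
position: [0.3452, 0.2706, 0.0368]
tool_rot: [[0.002, 1.0, -0.014], [0.001, -0.014, -1.0], [-1.0, 0.002, -0.001]]
contact_force: [-0.5, -0.3, 0.2]
finger_gap: 0.219
```

move_arm:
  steps:
    - [0,0,0,0,0,0,255]
    - [0,0,0,0,0,0,255]
    - [0,0,0,0,0,0,255]

```text
t: 16.72
position: [0.3447, 0.2701, 0.036]
tool_rot: [[0.001, 1.0, -0.014], [-0.0, -0.014, -1.0], [-1.0, 0.001, 0.0]]
contact_force: [-1.6, -2.0, 3.1]
finger_gap: 0.147
```

move_arm:
  steps:
    - [-3,0,0,0,0,0,255]
    - [-3,0,0,0,0,0,255]
    - [-3,0,0,0,0,0,255]
    - [-3,0,0,0,0,0,255]
    - [0,0,0,0,0,0,255]
    - [0,0,0,0,0,0,255]

```text
t: 17.22
position: [0.3451, 0.2708, 0.1568]
tool_rot: [[0.003, 1.0, -0.014], [0.002, -0.014, -1.0], [-1.0, 0.003, -0.002]]
contact_force: [-0.4, -0.4, -1.6]
finger_gap: 0.145
```

```bash
python3 - <<'E'
from h import *
info(ctrl.state());to(.5376,-.1569,.125,.095-np.pi/2)
E
```

```text
t17.22 pos [0.3451 0.2708 0.1568] phi -1.585 tilt 0.003,0.002 F [-0.4 -0.4 -1.6] M [ 0.05  0.03 -0.03] gap 0.145 q6 2.12
turn x -0.109, then cm: x 3.18 y 15.11 z 44.40
```

move_arm:
  steps:
    - [0,0,0,-0.109,0,0,255]
    - [0,1.16,3.415,0,0,0,255]
    - [0,1.16,3.415,0,0,0,255]
    - [0,1.16,3.415,0,0,0,255]
    - [0,1.16,3.415,0,0,0,255]
    - [0,1.16,3.415,0,0,0,255]
    - [0,1.16,3.415,0,0,0,255]
    - [0,1.16,3.415,0,0,0,255]
    - [0,1.16,3.415,0,0,0,255]
    - [0,1.16,3.415,0,0,0,255]

```text
t: 18.05
position: [0.4761, -0.0274, 0.1523]
tool_rot: [[-0.005, 0.996, 0.094], [0.001, 0.094, -0.996], [-1.0, -0.005, -0.002]]
contact_force: [-0.6, 0.4, -0.9]
finger_gap: 0.144
```

move_arm:
  steps:
    - [0,1.16,3.415,0,0,0,255]
    - [0,1.16,3.415,0,0,0,255]
    - [0,1.16,3.415,0,0,0,255]
    - [0,1.16,3.415,0,0,0,255]
    - [1.5,0,0,0,0,0,255]
    - [1.5,0,0,0,0,0,255]
    - [0,0,0,0,0,0,255]
    - [0,0,0,0,0,0,255]
    - [0,0,0,0,0,0,255]

```text
t: 18.8
position: [0.5358, -0.157, 0.1245]
tool_rot: [[-0.002, 0.995, 0.095], [0.001, 0.095, -0.995], [-1.0, -0.002, -0.001]]
contact_force: [0.4, -0.2, -1.3]
finger_gap: 0.146
```

```bash
python3 - <<'E'
from h import *
f,st=shot("wrist");info(st);rings(f,st);to(.5376,-.1569,.098,.095-np.pi/2)
for c in("red","blue"): knob3(f,st,c)
E
```

```text
t18.80 pos [ 0.5358 -0.157   0.1245] phi -1.476 tilt -0.002,0.001 F [ 0.4 -0.2 -1.3] M [ 0.05 -0.03 -0.05] gap 0.146 q6 1.09
red [0.5302 0.1206] r38.7
red [ 0.489  -0.3942] r25.5
yellow [0.5328 0.0283] r38.7
blue [ 0.5349 -0.0637] r38.9
green [ 0.5382 -0.156 ] r38.2
green [ 0.501  -0.1608] r43.5
turn x 0.000, then cm: x 2.75 y 0.12 z -0.01
red [ 30.21471653 187.01085645] no moons 0
red [547. 271.] ring(z28) [ 481.1 -410.3] r27.1 moons [207, 48] mid [ 484.8 -404.8] dist 26.1 bar ang 1.312 -> phi -0.259 or 2.882
blue [585.41336117 163.54906054] no moons 0
blue [215.47272727 196.57832168] no moons 0
```

move_arm:
  steps:
    - [0,0.18,0,0,0,0,255]
    - [1.2,0,0,0,0,0,255]
    - [1.2,0,0,0,0,0,255]
    - [0.5,0,0,0,0,0,255]
    - [0.5,0,0,0,0,0,255]
    - [0,0,0,0,0,0,255]
    - [0,0,0,0,0,0,255]

```text
t: 19.43
position: [0.5377, -0.1571, 0.0907]
tool_rot: [[-0.002, 0.996, 0.095], [0.001, 0.095, -0.996], [-1.0, -0.001, -0.001]]
contact_force: [-0.8, 0.6, -2.0]
finger_gap: 0.146
```

move_arm:
  steps:
    - [0.5,0,0,0,0,0,255]
    - [0.5,0,0,0,0,0,255]
    - [0,0,0,0,0,0,255]
    - [0,0,0,0,0,0,255]
    - [0,0,0,0,0,0,255]

```text
t: 19.85
position: [0.5383, -0.1571, 0.0813]
tool_rot: [[0.0, 0.996, 0.095], [0.0, 0.095, -0.996], [-1.0, 0.0, -0.0]]
contact_force: [0.0, 1.5, -2.0]
finger_gap: 0.147
```

```bash
python3 - <<'E'
from h import *
info(ctrl.state())
E
```

```text
t19.85 pos [ 0.5383 -0.1571  0.0813] phi -1.476 tilt 0.000,0.000 F [ 0.   1.5 -2. ] M [ 0.43 -0.15 -0.04] gap 0.147 q6 1.09
```

Inserted; press to the panel and turn to off (φ −1.545).

move_arm:
  steps:
    - [0.4,0,0,0,0,0,255]
    - [0.3,0,0,0.035,0,0,255]
    - [0,0,0,0.035,0,0,255]
    - [0,0,0,0,0,0,255]
    - [0,0,0,0,0,0,255]
    - [0,0,0,0,0,0,255]

```text
t: 20.35
position: [0.5389, -0.157, 0.0808]
tool_rot: [[0.003, 1.0, 0.026], [-0.0, 0.026, -1.0], [-1.0, 0.003, 0.0]]
contact_force: [-7.9, 5.5, 20.7]
finger_gap: 0.143
```

```bash
python3 - <<'E'
from h import *
info(ctrl.state())
E
```

```text
t20.35 pos [ 0.5389 -0.157   0.0808] phi -1.545 tilt 0.003,-0.000 F [-7.9  5.5 20.7] M [1.38 1.61 0.18] gap 0.143 q6 1.16
```

move_arm:
  steps:
    - [-0.6,0,0,0,0,0,255]
    - [0,0,0,0,0,0,150]
    - [0,0,0,0,0,0,150]
    - [0,0,0,0,0,0,150]
    - [0,0,0,0,0,0,150]
    - [0,0,0,0,0,0,150]
    - [-3,0,0,0,0,0,150]
    - [-4,0,0,0,0,0,100]
    - [-4,0,0,0,0,0,100]
    - [-4,0,0,0,0,0,100]

```text
t: 21.18
position: [0.5377, -0.1575, 0.2313]
tool_rot: [[-0.002, 1.0, 0.025], [0.0, 0.025, -1.0], [-1.0, -0.002, -0.0]]
contact_force: [1.2, 0.0, -0.6]
finger_gap: 0.582
```

move_arm:
  steps:
    - [0,-2.95,1.97,0,0,0,100]
    - [0,-2.95,1.97,0,0,0,100]
    - [0,-2.95,1.97,0,0,0,100]
    - [0,-2.95,1.97,0,0,0,100]
    - [0,-2.95,1.97,0,0,0,100]
    - [0,-2.95,1.97,0,0,0,100]
    - [0,0,0,0,0,0,100]
    - [0,0,0,0,0,0,100]
    - [0,0,0,0,0,0,100]

```text
t: 21.93
position: [0.3644, -0.28, 0.2304]
tool_rot: [[0.0, 1.0, 0.024], [0.0, 0.024, -1.0], [-1.0, 0.0, -0.0]]
contact_force: [-0.5, 0.9, -0.4]
finger_gap: 0.601
```

```bash
python3 - <<'E'
from h import *
f,st=shot("wrist");info(st);knob3(f,st,"blue");knob3(f,st,"red");knob3(f,st,"green");to(.365,-.28,.13);cv2.imwrite("pics/w8.png",f["img"])
E
```

```text
t21.93 pos [ 0.3644 -0.28    0.2304] phi -1.547 tilt 0.000,0.000 F [-0.5  0.9 -0.4] M [-0.01 -0.04 -0.03] gap 0.601 q6 0.77
blue [108.97659574  38.00638298] no moons 0
blue [328. 181.] ring(z28) [ 367.7 -294.1] r27.8 moons [185, 116] mid [ 367.8 -293.5] dist 25.5 bar ang 0.665 -> phi -0.905 or 2.236
red [427.  90.] ring(z28) [ 481.8 -412.6] r29.3 moons [238, 42] mid [ 484.2 -411.8] dist 28.6 bar ang 1.005 -> phi -0.565 or 2.576
green [199.  23.] ring(z28) [ 552.3 -140.2] r30.3 moons [469, 22] mid [ 553.8 -135.9] dist 32.7 bar ang 0.073 -> phi -1.498 or 1.644
green [222.  43.] ring(z28) [ 542.4 -150.2] r39.9 moons [922, 332] mid [ 541.6 -157.7] dist 17.4 bar ang -1.142 -> phi -2.713 or 0.429
turn x -0.000, then cm: x 10.03 y 0.02 z 0.04
```

View pics/w8.png

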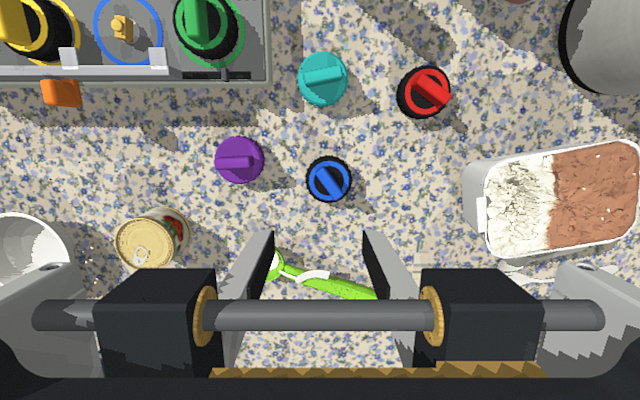

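move_arm:
  steps:
    - [2,0,0,-0.12,0,0,100]
    - [2,0,0,-0.12,0,0,100]
    - [2,0,0,-0.12,0,0,100]
    - [2,0,0,-0.12,0,0,100]
    - [2,0,0,-0.12,0,0,100]
    - [0,-0.6,1.3,-0.04,0,0,100]
    - [0,0,0,0,0,0,100]
    - [0,0,0,0,0,0,100]
    - [0,0,0,0,0,0,100]

```text
t: 22.73
position: [0.368, -0.2936, 0.1312]
tool_rot: [[0.001, 0.787, 0.617], [-0.001, 0.617, -0.787], [-1.0, 0.0, 0.001]]
contact_force: [0.5, -0.6, 0.4]
finger_gap: 0.604
```

```bash
python3 - <<'E'
from h import *
f,st=shot("wrist");info(st);knob3(f,st,"blue");to(.368,-.294,.035)
E
```

```text
t22.73 pos [ 0.368  -0.2936  0.1312] phi -0.906 tilt 0.001,-0.001 F [ 0.5 -0.6  0.4] M [ 0.    0.04 -0.01] gap 0.604 q6 0.11
blue [319. 202.] ring(z28) [ 366.7 -295.2] r28.7 moons [282, 277] mid [ 368.6 -294.1] dist 25.2 bar ang 0.659 -> phi -0.912 or 2.230
turn x -0.000, then cm: x 9.64 y -0.00 z 0.03
```

move_arm:
  steps:
    - [3,0,0.05,0,0,0,100]
    - [3,0,0,0,0,0,100]
    - [3,0,0,0,0,0,100]
    - [0.7,0,0,0,0,0,100]
    - [0,0,0,0,0,0,255]
    - [0,0,0,0,0,0,255]
    - [0,0,0,0,0,0,255]
    - [0,0,0,0,0,0,255]
    - [0,0,0,0,0,0,255]
    - [0,0,0,0,0,0,255]

```text
t: 23.62
position: [0.3679, -0.2951, 0.0348]
tool_rot: [[0.002, 0.787, 0.617], [-0.002, 0.617, -0.787], [-1.0, 0.0, 0.003]]
contact_force: [-0.3, 0.1, 0.2]
finger_gap: 0.218
```

move_arm:
  steps:
    - [0,0,0,0,0,0,255]
    - [0,0,0,0,0,0,255]
    - [0,0,0,0,0,0,255]

```text
t: 23.87
position: [0.3676, -0.2948, 0.0342]
tool_rot: [[0.001, 0.787, 0.617], [-0.001, 0.617, -0.787], [-1.0, 0.0, 0.001]]
contact_force: [-0.0, 0.6, 3.4]
finger_gap: 0.15
```

move_arm:
  steps:
    - [-3,0,0,0,0,0,255]
    - [-3,0,0,0,0,0,255]
    - [-3,0,0,0,0,0,255]
    - [-3,0,0,0,0,0,255]
    - [0,0,0,0,0,0,255]
    - [0,0,0,0,0,0,255]

```text
t: 24.37
position: [0.3679, -0.2951, 0.1549]
tool_rot: [[0.002, 0.787, 0.617], [-0.003, 0.617, -0.787], [-1.0, 0.0, 0.004]]
contact_force: [-0.4, -0.3, -1.8]
finger_gap: 0.148
```

```bash
python3 - <<'E'
from h import *
info(ctrl.state());to(.5353,-.0643,.125,-.135-np.pi/2)
E
```

```text
t24.37 pos [ 0.3679 -0.2951  0.1549] phi -0.906 tilt 0.002,-0.003 F [-0.4 -0.3 -1.8] M [-0.01 -0.01 -0.01] gap 0.148 q6 0.11
turn x 0.800, then cm: x 2.99 y 13.48 z -25.13
```

move_arm:
  steps:
    - [0,0,0,0.115,0,0,255]
    - [0,0,0,0.115,0,0,255]
    - [0,0,0,0.115,0,0,255]
    - [0,0,0,0.115,0,0,255]
    - [0,0,0,0.115,0,0,255]
    - [0,0,0,0.115,0,0,255]
    - [0,0,0,0.11,0,0,255]
    - [0,1.68,-3.14,0,0,0,255]
    - [0,1.68,-3.14,0,0,0,255]
    - [0,1.68,-3.14,0,0,0,255]

```text
t: 25.2
position: [0.4288, -0.2064, 0.1503]
tool_rot: [[-0.005, 0.991, -0.137], [0.003, -0.137, -0.991], [-1.0, -0.005, -0.002]]
contact_force: [0.4, -1.2, -1.4]
finger_gap: 0.145
```

move_arm:
  steps:
    - [0,1.68,-3.14,0,0,0,255]
    - [0,1.68,-3.14,0,0,0,255]
    - [0,1.68,-3.14,0,0,0,255]
    - [0,1.68,-3.14,0,0,0,255]
    - [0,1.68,-3.14,0,0,0,255]
    - [1.5,0,0,0,0,0,255]
    - [1.5,0,0,0,0,0,255]
    - [0,0,0,0,0,0,255]
    - [0,0,0,0,0,0,255]
    - [0,0,0,0,0,0,255]

```text
t: 26.03
position: [0.5336, -0.0638, 0.1225]
tool_rot: [[-0.002, 0.991, -0.135], [0.0, -0.135, -0.991], [-1.0, -0.002, -0.0]]
contact_force: [-0.7, -0.8, -1.7]
finger_gap: 0.148
```

```bash
python3 - <<'E'
from h import *
f,st=shot("wrist");info(st);rings(f,st);to(.5352,-.0643,.09,-.135-np.pi/2)
E
```

```text
t26.03 pos [ 0.5336 -0.0638  0.1225] phi -1.707 tilt -0.002,0.000 F [-0.7 -0.8 -1.7] M [ 0.   -0.02  0.02] gap 0.148 q6 1.48
red [0.5302 0.1205] r38.8
yellow [0.5325 0.0284] r38.9
blue [ 0.5368 -0.0644] r38.6
blue [ 0.5008 -0.0595] r44.0
green [ 0.5374 -0.1565] r38.5
turn x -0.001, then cm: x 3.34 y 0.11 z 0.01
```

move_arm:
  steps:
    - [0,0.15,0,0,0,0,255]
    - [1.2,0,0,0,0,0,255]
    - [1.2,0,0,0,0,0,255]
    - [0.5,0,0,0,0,0,255]
    - [0.5,0,0,0,0,0,255]
    - [0,0,0,0,0,0,255]
    - [0,0,0,0,0,0,255]

```text
t: 26.67
position: [0.5354, -0.0638, 0.0889]
tool_rot: [[-0.001, 0.991, -0.135], [0.0, -0.135, -0.991], [-1.0, -0.001, -0.0]]
contact_force: [0.6, 0.9, -1.4]
finger_gap: 0.143
```

move_arm:
  steps:
    - [0.5,0,0,0,0,0,255]
    - [0.5,0,0,0,0,0,255]
    - [0,0,0,0,0,0,255]
    - [0,0,0,0,0,0,255]
    - [0,0,0,0,0,0,255]

```text
t: 27.08
position: [0.5359, -0.0638, 0.0794]
tool_rot: [[0.0, 0.991, -0.135], [-0.0, -0.135, -0.991], [-1.0, 0.0, 0.0]]
contact_force: [0.2, -0.0, -0.7]
finger_gap: 0.145
```

```bash
python3 - <<'E'
from h import *
info(ctrl.state())
E
```

```text
t27.08 pos [ 0.5359 -0.0638  0.0794] phi -1.706 tilt 0.000,-0.000 F [ 0.2 -0.  -0.7] M [0.06 0.02 0.01] gap 0.145 q6 1.48
```

Turn from −1.706 to −1.545 (−0.161), pressing.

move_arm:
  steps:
    - [0.4,0,0,0,0,0,255]
    - [0.3,0,0,-0.05,0,0,255]
    - [0,0,0,-0.05,0,0,255]
    - [0,0,0,-0.062,0,0,255]
    - [0,0,0,0,0,0,255]
    - [0,0,0,0,0,0,255]
    - [0,0,0,0,0,0,255]

```text
t: 27.67
position: [0.5359, -0.0636, 0.079]
tool_rot: [[0.002, 1.0, 0.027], [-0.0, 0.027, -1.0], [-1.0, 0.002, 0.0]]
contact_force: [-12.8, 2.7, 24.9]
finger_gap: 0.144
```

```bash
python3 - <<'E'
from h import *
info(ctrl.state())
E
```

```text
t27.67 pos [ 0.5359 -0.0636  0.079 ] phi -1.544 tilt 0.002,-0.000 F [-12.8   2.7  24.9] M [ 0.6   2.31 -0.21] gap 0.144 q6 1.32
```

move_arm:
  steps:
    - [-0.6,0,0,0,0,0,255]
    - [0,0,0,0,0,0,150]
    - [0,0,0,0,0,0,150]
    - [0,0,0,0,0,0,150]
    - [0,0,0,0,0,0,150]
    - [0,0,0,0,0,0,150]
    - [-3,0,0,0,0,0,150]
    - [-4,0,0,0,0,0,100]
    - [-4,0,0,0,0,0,100]
    - [-4,0,0,0,0,0,100]

```text
t: 28.5
position: [0.5354, -0.0637, 0.2293]
tool_rot: [[-0.001, 1.0, 0.027], [0.0, 0.027, -1.0], [-1.0, -0.001, -0.0]]
contact_force: [0.2, -0.4, -0.1]
finger_gap: 0.585
```

move_arm:
  steps:
    - [0,-0.6,3.4,0,0,0,100]
    - [0,-0.6,3.4,0,0,0,100]
    - [0,-0.6,3.4,0,0,0,100]
    - [0,-0.6,3.4,0,0,0,100]
    - [0,-0.6,3.4,0,0,0,100]
    - [0,-0.6,3.4,0,0,0,100]
    - [0,-0.6,3.4,0,0,0,100]
    - [0,-0.6,3.4,0,0,0,100]
    - [0,-0.6,3.4,0,0,0,100]
    - [0,0,0,0,0,0,100]

```text
t: 29.33
position: [0.488, -0.377, 0.2265]
tool_rot: [[-0.003, 1.0, 0.02], [-0.002, 0.02, -1.0], [-1.0, -0.003, 0.002]]
contact_force: [0.2, 0.5, -0.4]
finger_gap: 0.609
```

move_arm:
  steps:
    - [0,0,0,0,0,0,100]
    - [0,0,0,0,0,0,100]

```text
t: 29.5
position: [0.4901, -0.3708, 0.2279]
tool_rot: [[-0.0, 1.0, 0.027], [0.001, 0.027, -1.0], [-1.0, -0.0, -0.001]]
contact_force: [0.2, 0.5, 0.0]
finger_gap: 0.607
```

```bash
python3 - <<'E'
from h import *
f,st=shot("wrist");info(st);knob3(f,st,"red");cv2.imwrite("pics/w9.png",f["img"])
E
```

```text
t29.50 pos [ 0.4901 -0.3708  0.2279] phi -1.544 tilt -0.000,0.001 F [0.2 0.5 0. ] M [ 0.01 -0.01  0.05] gap 0.607 q6 0.80
red [347. 191.] ring(z28) [ 481.1 -411.3] r28.3 moons [176, 95] mid [ 480.6 -409.3] dist 26.3 bar ang 1.012 -> phi -0.559 or 2.583
```

View pics/w9.png

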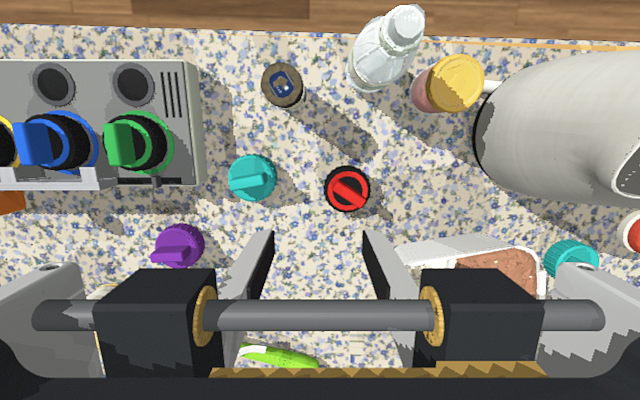

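```bash
python3 - <<'E'
from h import *
f,st=shot("wrist")
for uv in[(350,80),(365,90),(400,65)]: print(uv,onz(f,uv,0,st)[:2].round(3))
g,_=shot("scene")
for uv in[(302,158),(310,162),(317,158)]: print("scene",uv,onz(g,uv,0)[:2].round(3))
# kettle left edge
print(onz(f,(475,150),0.1,st)[:2].round(3),onz(f,(475,150),0.2,st)[:2].round(3))
# bottle height: cap px scene
c1,d1=ray(f,(407,15),st);c2,d2=ray(g,(308,123))
A=np.c_[d1,-d2];s=np.linalg.lstsq(A,c2-c1,rcond=None)[0];print("cap",c1+d1*s[0],c2+d2*s[1])
E
```

```text
(350, 80) [ 0.623 -0.409]
(365, 90) [ 0.611 -0.429]
(400, 65) [ 0.642 -0.472]
scene (302, 158) [ 0.66  -0.415]
scene (310, 162) [ 0.622 -0.41 ]
scene (317, 158) [ 0.608 -0.44 ]
[ 0.544 -0.532] [ 0.55  -0.479]
cap [ 0.64000136 -0.42901693  0.1757443 ] [ 0.6346815  -0.43069023  0.17438961]
```

move_arm:
  steps:
    - [0,0,0,-0.123,0,0,100]
    - [0,0,0,-0.123,0,0,100]
    - [0,0,0,-0.123,0,0,100]
    - [0,0,0,-0.123,0,0,100]
    - [0,0,0,-0.123,0,0,100]
    - [0,0,0,-0.123,0,0,100]
    - [0,0,0,-0.123,0,0,100]
    - [0,0,0,-0.123,0,0,100]
    - [2,-1.9,0.7,0,0,0,100]
    - [2,-1.9,0.6,0,0,0,100]

```text
t: 30.48
position: [0.4828, -0.4094, 0.1911]
tool_rot: [[0.005, 0.527, 0.85], [-0.004, 0.85, -0.527], [-1.0, -0.001, 0.006]]
contact_force: [0.0, -0.2, -0.2]
finger_gap: 0.609
```

move_arm:
  steps:
    - [3,0,0,0,0,0,100]
    - [2.5,0,0,0,0,0,100]
    - [0,0,0,0,0,0,100]
    - [0,0,0,0,0,0,100]
    - [0,0,0,0,0,0,100]

```text
t: 30.9
position: [0.4819, -0.4101, 0.1356]
tool_rot: [[0.002, 0.53, 0.848], [-0.002, 0.848, -0.53], [-1.0, -0.001, 0.003]]
contact_force: [-0.1, -0.6, 0.2]
finger_gap: 0.608
```

```bash
python3 - <<'E'
from h import *
f,st=shot("wrist");info(st);knob3(f,st,"red");to(.481,-.41,.035);cv2.imwrite("pics/w10.png",f["img"])
E
```

```text
t30.90 pos [ 0.4819 -0.4101  0.1356] phi -0.559 tilt 0.002,-0.002 F [-0.1 -0.6  0.2] M [-0.   -0.   -0.03] gap 0.608 q6 -0.24
red [318. 201.] ring(z28) [ 480.5 -411.7] r28.9 moons [271, 269] mid [ 481.7 -409.8] dist 25.4 bar ang 1.014 -> phi -0.557 or 2.585
turn x -0.000, then cm: x 10.15 y -0.02 z -0.13
```

Centred and aligned. Descend and grip.

move_arm:
  steps:
    - [3,0,0,0,0,0,100]
    - [3,0,0,0,0,0,100]
    - [3,0,0,0,0,0,100]
    - [1.1,0,0,0,0,0,100]
    - [0,0,0,0,0,0,255]
    - [0,0,0,0,0,0,255]
    - [0,0,0,0,0,0,255]
    - [0,0,0,0,0,0,255]
    - [0,0,0,0,0,0,255]
    - [0,0,0,0,0,0,255]

```text
t: 31.78
position: [0.4815, -0.411, 0.0342]
tool_rot: [[0.002, 0.531, 0.847], [-0.002, 0.847, -0.531], [-1.0, -0.001, 0.003]]
contact_force: [0.3, 0.4, -0.1]
finger_gap: 0.216
```

move_arm:
  steps:
    - [0,0,0,0,0,0,255]
    - [0,0,0,0,0,0,255]
    - [0,0,0,0,0,0,255]

```text
t: 32.03
position: [0.4812, -0.4107, 0.0334]
tool_rot: [[0.001, 0.531, 0.847], [-0.001, 0.847, -0.531], [-1.0, -0.0, 0.002]]
contact_force: [0.4, 0.2, 2.5]
finger_gap: 0.146
```

move_arm:
  steps:
    - [-3,0,0,0,0,0,255]
    - [-3,0,0,0,0,0,255]
    - [-3,0,0,0,0,0,255]
    - [-3,0,0,0,0,0,255]
    - [0,0,0,0,0,0,255]
    - [0,0,0,0,0,0,255]

```text
t: 32.53
position: [0.4816, -0.4111, 0.1545]
tool_rot: [[0.003, 0.531, 0.847], [-0.003, 0.847, -0.531], [-1.0, -0.001, 0.004]]
contact_force: [-0.4, 0.8, -1.4]
finger_gap: 0.145
```

```bash
python3 - <<'E'
from h import *
info(ctrl.state());to(.5305,.1203,.125,.06-np.pi/2)
E
```

```text
t32.53 pos [ 0.4816 -0.4111  0.1545] phi -0.560 tilt 0.003,-0.003 F [-0.4  0.8 -1.4] M [-0.04  0.    0.02] gap 0.145 q6 -0.24
turn x 0.951, then cm: x 2.95 y 8.07 z -52.75
```

move_arm:
  steps:
    - [-1,0,0,0.119,0,0,255]
    - [-1,0,0,0.119,0,0,255]
    - [-1,0,0,0.119,0,0,255]
    - [0,0,0,0.119,0,0,255]
    - [0,0,0,0.119,0,0,255]
    - [0,0,0,0.119,0,0,255]
    - [0,0,0,0.119,0,0,255]
    - [0,0,0,0.119,0,0,255]
    - [0,0.58,-3.77,0,0,0,255]
    - [0,0.58,-3.77,0,0,0,255]

```text
t: 33.37
position: [0.4863, -0.3339, 0.1778]
tool_rot: [[-0.006, 0.998, 0.055], [0.005, 0.055, -0.998], [-1.0, -0.005, -0.005]]
contact_force: [0.9, 0.5, -1.1]
finger_gap: 0.146
```

move_arm:
  steps:
    - [0,0.58,-3.77,0,0,0,255]
    - [0,0.58,-3.77,0,0,0,255]
    - [0,0.58,-3.77,0,0,0,255]
    - [0,0.58,-3.77,0,0,0,255]
    - [0,0.58,-3.77,0,0,0,255]
    - [0,0.58,-3.77,0,0,0,255]
    - [0,0.58,-3.77,0,0,0,255]
    - [0,0.58,-3.77,0,0,0,255]
    - [0,0.58,-3.77,0,0,0,255]
    - [0,0.58,-3.77,0,0,0,255]

```text
t: 34.2
position: [0.522, 0.0473, 0.1791]
tool_rot: [[-0.006, 0.998, 0.059], [-0.0, 0.059, -0.998], [-1.0, -0.006, -0.0]]
contact_force: [0.9, 0.2, -2.1]
finger_gap: 0.149
```

move_arm:
  steps:
    - [0,0.58,-3.77,0,0,0,255]
    - [0,0.58,-3.77,0,0,0,255]
    - [2,0,0,0,0,0,255]
    - [2,0,0,0,0,0,255]
    - [2,0,0,0,0,0,255]
    - [0,0,0,0,0,0,255]
    - [0,0,0,0,0,0,255]
    - [0,0,0,0,0,0,255]

```text
t: 34.87
position: [0.5306, 0.1212, 0.1219]
tool_rot: [[-0.001, 0.998, 0.058], [-0.0, 0.058, -0.998], [-1.0, -0.001, 0.0]]
contact_force: [-0.8, 0.5, -1.8]
finger_gap: 0.145
```

```bash
python3 - <<'E'
from h import *
f,st=shot("wrist");info(st);rings(f,st);to(.5304,.1204,.09,.06-np.pi/2)
E
```

```text
t34.87 pos [0.5306 0.1212 0.1219] phi -1.512 tilt -0.001,-0.000 F [-0.8  0.5 -1.8] M [ 0.02 -0.05  0.03] gap 0.145 q6 1.63
red [0.5305 0.1195] r38.5
red [0.4968 0.1189] r44.0
yellow [0.5326 0.0272] r38.9
blue [ 0.5352 -0.0649] r38.8
turn x -0.002, then cm: x 3.30 y -0.09 z 0.07
```

move_arm:
  steps:
    - [0,0,0.1,0,0,0,255]
    - [1.2,0,0,0,0,0,255]
    - [1.2,0,0,0,0,0,255]
    - [0.5,0,0,0,0,0,255]
    - [0.5,0,0,0,0,0,255]
    - [0,0,0,0,0,0,255]
    - [0,0,0,0,0,0,255]

```text
t: 35.5
position: [0.5306, 0.1203, 0.0878]
tool_rot: [[-0.001, 0.998, 0.059], [-0.0, 0.059, -0.998], [-1.0, -0.001, 0.0]]
contact_force: [-0.1, 0.1, -1.7]
finger_gap: 0.144
```

move_arm:
  steps:
    - [0.5,0,0,0,0,0,255]
    - [0.5,0,0,0,0,0,255]
    - [0,0,0,0,0,0,255]
    - [0,0,0,0,0,0,255]
    - [0,0,0,0,0,0,255]

```text
t: 35.92
position: [0.5309, 0.1204, 0.0783]
tool_rot: [[-0.0, 0.998, 0.059], [-0.0, 0.059, -0.998], [-1.0, -0.0, 0.0]]
contact_force: [-0.4, 0.6, -2.1]
finger_gap: 0.145
```

```bash
python3 - <<'E'
from h import *
info(ctrl.state())
E
```

```text
t35.92 pos [0.5309 0.1204 0.0783] phi -1.512 tilt -0.000,-0.000 F [-0.4  0.6 -2.1] M [-0.02  0.04  0.02] gap 0.145 q6 1.63
```

move_arm:
  steps:
    - [0.4,0,0,0,0,0,255]
    - [0.3,0,0,0.033,0,0,255]
    - [0,0,0,0,0,0,255]
    - [0,0,0,0,0,0,255]
    - [0,0,0,0,0,0,255]

```text
t: 36.33
position: [0.5317, 0.1206, 0.0782]
tool_rot: [[0.004, 1.0, 0.026], [0.0, 0.026, -1.0], [-1.0, 0.004, -0.0]]
contact_force: [-9.6, -1.2, 22.4]
finger_gap: 0.144
```

```bash
python3 - <<'E'
from h import *
info(ctrl.state())
E
```

```text
t36.33 pos [0.5317 0.1206 0.0782] phi -1.544 tilt 0.004,0.000 F [-9.6 -1.2 22.4] M [-0.24  2.01  0.15] gap 0.144 q6 1.66
```

move_arm:
  steps:
    - [-0.6,0,0,0,0,0,255]
    - [0,0,0,0,0,0,150]
    - [0,0,0,0,0,0,150]
    - [0,0,0,0,0,0,150]
    - [0,0,0,0,0,0,150]
    - [0,0,0,0,0,0,150]
    - [-3,0,0,0,0,0,150]
    - [-4,0,0,0,0,0,100]
    - [-4,0,0,0,0,0,100]
    - [-4,0,0,0,0,0,100]

```text
t: 37.17
position: [0.5303, 0.1203, 0.2282]
tool_rot: [[-0.002, 1.0, 0.026], [-0.0, 0.026, -1.0], [-1.0, -0.002, 0.0]]
contact_force: [0.7, 0.2, 0.3]
finger_gap: 0.583
```

move_arm:
  steps:
    - [0,-1.5,2.8,0,0,0,100]
    - [0,-1.5,2.8,0,0,0,100]
    - [0,-1.5,2.8,0,0,0,100]
    - [0,-1.5,2.8,0,0,0,100]
    - [0,-1.5,2.8,0,0,0,100]
    - [0,0,0,0,0,0,100]
    - [0,0,0,0,0,0,100]

```text
t: 37.75
position: [0.4592, -0.0224, 0.2274]
tool_rot: [[0.0, 1.0, 0.023], [0.0, 0.023, -1.0], [-1.0, 0.0, -0.0]]
contact_force: [-0.1, 0.0, -0.4]
finger_gap: 0.61
```

```bash
python3 - <<'E'
from h import *
f,st=shot("wrist");info(st);rings(f,st);cv2.imwrite("pics/w11.png",f["img"])
for ce,s,l in blobs(mask(f["img"],"orange"),150): print(ce.round(1),s[:5],"z88",onz(f,ce,.088,st)[:2].round(4))
E
```

```text
t37.75 pos [ 0.4592 -0.0224  0.2274] phi -1.548 tilt 0.000,0.000 F [-0.1  0.  -0.4] M [ 0.04 -0.04  0.02] gap 0.610 q6 1.38
red [0.5308 0.1199] r38.7
yellow [0.5331 0.0279] r38.8
blue [ 0.5354 -0.0644] r38.7
green [ 0.5378 -0.1567] r38.4
[22.6 10.8] [  0   1  53  51 682] z88 [0.6329 0.2652]
[347.7   4.1] [279   2 143   5 179] z88 [ 0.6458 -0.0471]
[ 28.8 216.6] [   0  146   54  120 1681] z88 [0.425  0.3054]
[295.9 184.8] [289 172  14  27 339] z88 [0.4687 0.0017]
[ 15.9 250.6] [  0 212  38  64 740] z88 [0.3828 0.3298]
```

View pics/w11.png

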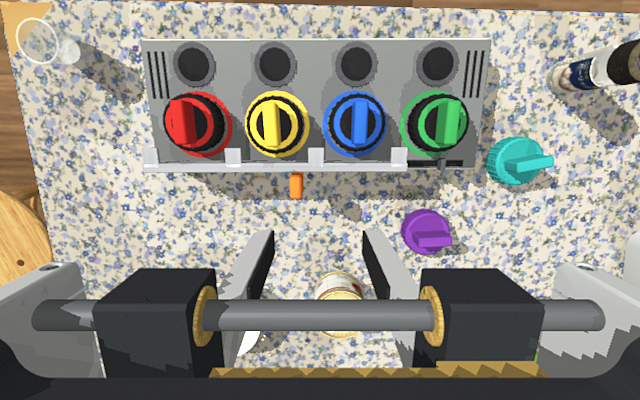

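```bash
python3 - <<'E'
from h import *
f=cv2.imread("pics/w11.png")
cr=[cv2.resize(f[v-30:v+30,u-30:u+30],(300,300),interpolation=cv2.INTER_CUBIC) for u,v in[(190,125),(272,125),(358,125),(444,125)]]
cv2.imwrite("pics/bars.png",np.vstack([np.hstack(cr[:2]),np.hstack(cr[2:])]))
E
```

```text
(no output)
```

View pics/bars.png

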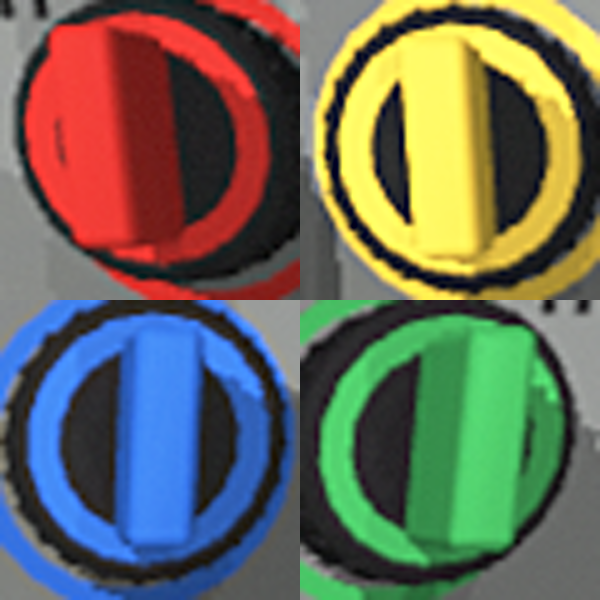

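```bash
python3 - <<'E'
from h import *
f,st=shot("wrist")
E={"red":[(160,95),((108,35),(133,240)),((50,40),(75,240))],"yellow":[(242,95),((102,45),(112,250)),((167,40),(185,240))],
"blue":[(328,95),((135,35),(125,235)),((200,40),(188,245))],"green":[(414,95),((175,30),(150,245)),((235,35),(213,245))]}
for c,(o,*ed) in E.items():
    for a,b in ed:
        A,B=[onz(f,np.array(o)+np.array(p)/5-.5,.101,st)[:2] for p in(a,b)]
        d=A-B;print(c,"len %.4f rel %.3f"%(np.linalg.norm(d),np.arctan2(d[1],d[0])-.0256), ((A+B)/2).round(4))
to(.467,.0035,.066,-1.545)
E
```

```text
red len 0.0398 rel 0.011 [0.5328 0.1151]
red len 0.0389 rel 0.004 [0.532  0.1269]
yellow len 0.0399 rel 0.003 [0.5328 0.0354]
yellow len 0.0389 rel 0.057 [0.5346 0.0214]
blue len 0.0388 rel -0.023 [ 0.5375 -0.0558]
blue len 0.0399 rel -0.020 [ 0.5364 -0.0688]
green len 0.0418 rel -0.013 [ 0.5393 -0.149 ]
green len 0.0408 rel 0.010 [ 0.5391 -0.1614]
turn x 0.000, then cm: x 16.13 y 0.78 z -2.43
```

move_arm:
  steps:
    - [0,0.4,-1.2,0,0,0,100]
    - [0,0.4,-1.2,0,0,0,100]
    - [3,0,0,0,0,0,100]
    - [4,0,0,0,0,0,100]
    - [4,0,0,0,0,0,100]
    - [3,0,0,0,0,0,100]
    - [2.1,0,0,0,0,0,100]
    - [0,0,0,0,0,0,255]
    - [0,0,0,0,0,0,255]
    - [0,0,0,0,0,0,255]
  grip_force: 15

```text
t: 38.68
position: [0.4684, 0.0033, 0.068]
tool_rot: [[0.003, 1.0, 0.027], [-0.0, 0.027, -1.0], [-1.0, 0.003, 0.0]]
contact_force: [0.4, -0.0, 0.6]
finger_gap: 0.428
```

move_arm:
  steps:
    - [0,0,0,0,0,0,255]
    - [0,0,0,0,0,0,255]
    - [0,0,0,0,0,0,255]
    - [0,0,0,0,0,0,255]
    - [0,0,0,0,0,0,255]
    - [0,0,0,0,0,0,255]
    - [0,0,0,0,0,0,255]
    - [0,0,0,0,0,0,255]

```text
t: 39.35
position: [0.4677, 0.0027, 0.0676]
tool_rot: [[0.002, 1.0, 0.026], [0.0, 0.026, -1.0], [-1.0, 0.002, 0.0]]
contact_force: [-0.1, 0.5, 6.1]
finger_gap: 0.146
```

move_arm:
  steps:
    - [0,0,0.8,0,0,0,255]
    - [0,0,0.8,0,0,0,255]
    - [0,0,0.8,0,0,0,255]
    - [0,0,0,0,0,0,255]
    - [0,0,0,0,0,0,255]

```text
t: 39.77
position: [0.4683, -0.0224, 0.0676]
tool_rot: [[0.002, 1.0, 0.025], [-0.002, 0.025, -1.0], [-1.0, 0.002, 0.002]]
contact_force: [-0.8, -1.6, 5.2]
finger_gap: 0.149
```

move_arm:
  steps:
    - [0,0,0.8,0,0,0,255]
    - [0,0,0.8,0,0,0,255]
    - [0,0,0.5,0,0,0,255]
    - [0,0,0,0,0,0,255]
    - [0,0,0,0,0,0,255]

```text
t: 40.18
position: [0.4688, -0.0425, 0.0676]
tool_rot: [[0.002, 1.0, 0.025], [-0.0, 0.025, -1.0], [-1.0, 0.002, 0.0]]
contact_force: [-0.4, 1.0, 5.6]
finger_gap: 0.15
```

move_arm:
  steps:
    - [0,0,0.3,0,0,0,255]
    - [0,0,0,0,0,0,255]
    - [0,0,0,0,0,0,255]

```text
t: 40.43
position: [0.4688, -0.0425, 0.0675]
tool_rot: [[0.002, 1.0, 0.026], [0.006, 0.026, -1.0], [-1.0, 0.002, -0.006]]
contact_force: [-0.1, 8.4, 6.7]
finger_gap: 0.149
```

move_arm:
  steps:
    - [0,0,0.3,0,0,0,255]
    - [0,0,0,0,0,0,255]
    - [0,0,0,0,0,0,255]

```text
t: 40.68
position: [0.4688, -0.0425, 0.0675]
tool_rot: [[0.002, 1.0, 0.027], [0.012, 0.027, -1.0], [-1.0, 0.002, -0.012]]
contact_force: [0.5, 14.5, 8.0]
finger_gap: 0.149
```

move_arm:
  steps:
    - [0,0,-0.4,0,0,0,255]
    - [0,0,0,0,0,0,120]
    - [0,0,0,0,0,0,120]
    - [0,0,0,0,0,0,120]
    - [0,0,0,0,0,0,120]
    - [0,0,0,0,0,0,120]
    - [-3,0,0,0,0,0,100]
    - [-4,0,0,0,0,0,100]
    - [-4,0,0,0,0,0,100]
    - [-4,0,0,0,0,0,100]

```text
t: 41.52
position: [0.4675, -0.0444, 0.2176]
tool_rot: [[-0.001, 1.0, 0.025], [0.0, 0.025, -1.0], [-1.0, -0.001, -0.0]]
contact_force: [0.3, 0.1, -0.6]
finger_gap: 0.605
```

move_arm:
  steps:
    - [-3,0,0,0,0,0,100]
    - [0,0,0,0,0,0,100]
    - [0,0,0,0,0,0,100]
    - [0,0,0,0,0,0,100]

```text
t: 41.85
position: [0.4677, -0.0444, 0.2452]
tool_rot: [[-0.002, 1.0, 0.025], [0.0, 0.025, -1.0], [-1.0, -0.002, -0.0]]
contact_force: [-0.5, -0.1, -0.6]
finger_gap: 0.61
```

```bash
python3 - <<'E'
from h import *
f,st=shot("wrist");info(st);cv2.imwrite("pics/w12.png",f["img"])
for ce,s,l in blobs(mask(f["img"],"orange"),150): print(ce.round(1),s[:5],"z88",onz(f,ce,.088,st)[:2].round(4))
E
```

```text
t41.85 pos [ 0.4677 -0.0444  0.2452] phi -1.545 tilt -0.002,0.000 F [-0.5 -0.1 -0.6] M [ 0.04  0.07 -0.04] gap 0.610 q6 1.33
[18.9 24.7] [  0  12  49  53 729] z88 [0.633  0.2661]
[ 23.3 228.8] [   0  174   51  103 2312] z88 [0.4105 0.3117]
[316.2 188.6] [311 177  12  25 270] z88 [ 0.4694 -0.0428]
```

View pics/w12.png

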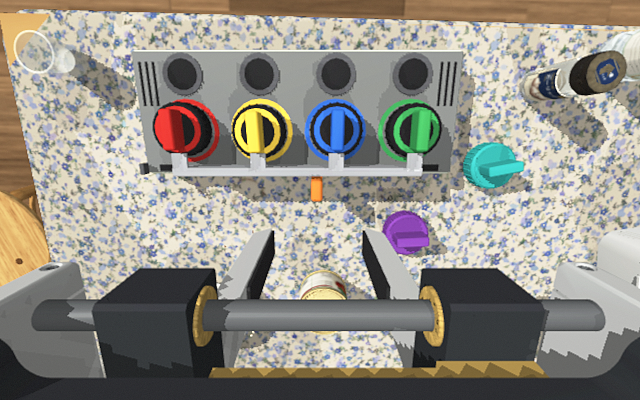

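The picture shows all four knobs home and square to the front. The tongues sit over the skirts at px (180–415, 160), with the tab at (316, 188), and the jars and glass are still standing.

```bash
python3 -c "
from cell import ctrl
print(ctrl.job_done())"
```

```text
the job is handed in; nothing more can be done
None
```

All four knobs were on the table. They are now home on the shafts of their own colour, turned to off, and locked by the keeper. I handed the job in at about t = 42 s; it reports no verdict.

- **Keeper:** I slid it open by the tab until the force rose to 12.5 N at the stop. After the knobs were on, I slid it back 45.8 mm (46 mm nominal) until the force reached 14.5 N at the other stop. The last picture shows the tongues over the fronts of the skirts.
- **Seating:** I fitted them in the order yellow, green, blue, red, each at the shaft angle measured beforehand, so no turning search was needed. Each one stopped within about 0.5 mm of its home height under 16–25 N of pressing.
- **Off angle:** The gripper released each knob within 0.002 rad of square. A check from the camera before locking put the bars within about 0.025 rad. One edge of the yellow bar read 0.057 rad while its other edge read 0.003; I took that as picking error and did not measure it again.
- **Opening travel:** It came to 44.8 mm, about 1 mm short of the full 46 mm. The stop was clearly felt, so the keeper probably started slightly off its locked end.
- **Bystanders:** The last picture shows nothing knocked over, and the gripper is open and clear of everything. I did not see any loose knob get knocked aside, nor measure whether any bystander had shifted slightly.

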